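# Drive out a hinge pin and sweep case backs into the cleaning tray

### The arm

A 6-joint arm with a two-finger parallel gripper is mounted at the origin on the work surface. World frame = base frame: x ahead of the robot, y to its left, z up, the work surface at z = 0. Lengths are in m, angles in rad, forces in N, time in s.
With the tool pointing down it reaches from about 0.25 to 0.725 m from the base axis. Payload 4 kg.
Tool frame: the origin (TCP) lies at the very end of the fingers, on their centre line; the grasp point (between the pads) lies 19 mm behind it; z points along the fingers, y is the line along which they close (so a half turn about z gives the same grasp; the last joint's range is limited). The gripper opens to 85 mm and grips with 20 to 120 N. Pads are 22 mm wide; open, the fingers measure 114 mm over their backs; the gripper's body (76 mm by 85 mm) begins 54 mm behind the grasp point. The pads swing forward as they close: fully open they stand 13 mm farther back than shut.
Start: joints at [1.223, 0.241, 0.005, 1.335, 0, 1.571], TCP at [0.17, 0.47, 0.231] pointing down, gripper open.
Joint ranges: [-2.72, 2.72], [-1.05, 1.87], [-1.09, 1.28], [-1.99, 2.15], [-1.42, 1.44], [-3.14, 3.14]. Speed limits (rad/s): [2.79, 2.79, 3.14, 3.14, 3.14, 3.14].

### API

Orientations are given as a unit quaternion [x, y, z, w].
In Python, from workcell import bot gives the robot as it stands.
- The arm moves only by the tool carry_out, never from a script. Its argument "increments" is one flat list of numbers, 5 for each row, row after row: the finger opening in cm, from 0 to 8.54, then the shift along the tool's x, y, z in cm, then the turn about the tool's z in rad. A call has exactly 5 rows; each row shifts and turns the commanded pose from where the row before left it, along the tool's axes as they then stand; what a row does not reach is not made up. A row lasts 1/8 s, in which the tool goes at most 62.5 mm and 10.7 degrees, less where a joint would pass 70% of its speed; a pose out of reach is approached as far as the arm can. A call with a gripper value outside its range is refused whole. The fingers move at their own pace and stop on an object; the grip force is fixed at half the most. Time passes only in rows, so rows that do not move let the fingers close, or fill a call up. It gives the time, the measured TCP pose, the force, the opening and the grip force at its end, in the units of the state.
- bot.get_obs(): the state, without advancing time (a new reading comes with each control period).
- bot.camera(name): name is "side" or "top"; returns a dict with "pixels" (480x640x3 uint8, blue, green, red), "range_z" (480x640 float32, m along the optical axis (not along the pixel's ray), 0 where there is no reading), "mtx" (3x3 intrinsics, pixels), "D" ([k1, k2, p1, p2, k3] as OpenCV has them; the pictures are not rectified), "eye" and "attitude" of the camera in the world. Camera axes: x right, y down, z forward; pixel columns grow to the right and rows downward; lengths in m; the calibration is good to about 2 mm. A picture is of the moment at which its call begins.
- bot.job_done(): hands the job in; it is judged then, once.
Trained networks look in a picture, given as the dict that the camera call returned (one of the last four; its "shot" number tells which), for a name from the list of things; names that differ only in an ending like _2 or _b are one class to them, and where a whole thing is asked for, a point or a joint stands for the part that bears it (a point fixed in the world has none). Each returns a list of dicts, best first, with "p" (0 to 1); they miss things now and then, are a little off and sometimes report something else, mostly with a low value. They report only what shows in the picture. A call takes as long as a camera call. They do not tell look-alikes from the thing itself.
- bot.find_in(picture, name): "xyz" ([x, y, z] in m, in the coordinates of the camera as it stood for that picture, good to about 4 mm: the middle of the surface that is visible of it).
- bot.regions_of(picture, name): "mask" (480x640 bool, what is visible of it).
- bot.place_of(picture, name): "xyz" ([x, y, z] in m, in the coordinates of the camera as it stood for that picture, good to about 4 mm: a listed point, or the origin of a listed thing).
The state is a dict: "clock": time; "joint_pos": joint angles; "joint_vel": joint speeds; "tau": joint torques, N m; "eef_pos": TCP position; "tool_rot": TCP orientation; "ft_force": force on the tool from outside, world axes, zero at the start; "ft_torque": the same for the moment, N m; "grip_width": finger opening in m; "grasp_force": force on a finger pad.
Only numpy, scipy, OpenCV 4.12 (cv2) and the standard library are available. Lean on these libraries where they do the work, as an engineer would, in place of code of your own. Each camera call takes 0.05 s, during which the arm holds its last target. There are 200 camera calls.

### The job

Get this clock job ready for cleaning: first stand the brass tin under one end of the hinge in the vice and drive the hinge pin right through from the other end with the pin punch, so that it drops into the tin. Then, with the white straightedge, sweep all the loose case backs together into the cleaning tray until they lie flat and wholly inside, never touching these polished parts with the gripper. Finish with both tools lying back on the tool mat, the tin with the pin in it standing flat in the wooden job tray again, and the jar, eyeglass and movement holder left where they are.

Things in the scene. Friction and masses are not known exactly. Their poses are not given: they have to be found in the camera images.
- bore (a point): centre of the brass hinge barrel on top of the small grey vice. It lies level, 80 mm above the bench: 60 mm long, 20 mm outside diameter, straight through-bore 11 mm in diameter, open and alike at both ends. x runs along the bore (pointing roughly away from the robot), y across, z up.
- vice: the small bench vice that holds the closed hinge, barrel up; origin on the bench right below the bore's centre, same axes. The barrel is its highest part (top at 90 mm); the rest is 40 mm long along x, so the barrel overhangs it by 10 mm at each end, and reaches 55 mm to either side in y, the clamp screw 90 mm to -y at 30 mm height. Fixed; placed anew each time.
- pin_c (a point): centre of the steel hinge pin, a plain cylinder 9 mm in diameter and 60 mm long along its x axis, 30 g. At the start it lies in the bore, flush with both ends of the barrel, and is held only by its own weight and friction: under 1 N moves it along the bore. Pushed slowly, it tips over the bore's edge and drops close to the end of the barrel (its lower end lands about 30 mm beyond it), so the tin's near wall should stand within 10 mm of that end.
- pin: the same hinge pin; its origin is its centre.
- tin_c (a point): centre (half-way up) of the open-topped brass tin: 130 mm along its x, 62 mm along its y, 36 mm high, walls and floor 3 mm, 0.12 kg. It can be gripped across its 62 mm width. It starts in the job tray.
- jobtray_c (a point): centre of the underside of the shallow wooden job tray, 180 mm along x by 112 mm along y outside, rim 10 mm high, rim and floor 3 mm thick; the tin lies in it, roughly along its x. Fixed; placed anew each time.
- punch_grip (a point): centre of the thick body of the steel pin punch, which lies flat on the tool mat: body 14 x 14 mm square section, 90 mm long along x; a round shank 6 mm in diameter (tapering from 13 mm in its first 8 mm) runs 85 mm beyond the body to +x on the same centre line. 0.15 kg.
- punch_tip (a point): end of the punch's shank, on its centre line, 130 mm in +x from punch_grip.
- bar_c (a point): centre (half-way up) of the white nylon straightedge, an upside-down T in section, 210 mm long along x: a foot 40 mm wide (y) and 8 mm thick flat on the bench, and along its middle an upright rib 14 mm wide that rises to 50 mm, to be gripped. 0.18 kg.
- toolmat_c (a point): centre of the thin dark rubber tool mat, 240 mm along x by 150 mm along y, level with the bench, on which punch and straightedge lie side by side, either one nearer, both roughly along the mat's x.
- tray_mouth (a point): middle of the open mouth of the aluminium cleaning tray, at bench level; x points into the tray, y along the mouth. Walls 4 mm thick, 16 mm high: side walls 250 mm apart inside, back wall 150 mm behind the mouth; floor flush with the bench. From each end of the mouth a guide wing flares out, 45 mm to -x and 33 mm sideways. Fixed; placed anew each time.
- back1: one of up to five equal polished steel case backs, a flat round cover 56 mm in diameter and 8 mm thick, 70 g, lying loose on the bench in front of the tray's mouth; origin at the centre of its underside. None if absent.
- back2: one of up to five equal polished steel case backs, a flat round cover 56 mm in diameter and 8 mm thick, 70 g, lying loose on the bench in front of the tray's mouth; origin at the centre of its underside. None if absent.
- back3: one of up to five equal polished steel case backs, a flat round cover 56 mm in diameter and 8 mm thick, 70 g, lying loose on the bench in front of the tray's mouth; origin at the centre of its underside. None if absent.
- back4: one of up to five equal polished steel case backs, a flat round cover 56 mm in diameter and 8 mm thick, 70 g, lying loose on the bench in front of the tray's mouth; origin at the centre of its underside. None if absent.
- back5: one of up to five equal polished steel case backs, a flat round cover 56 mm in diameter and 8 mm thick, 70 g, lying loose on the bench in front of the tray's mouth; origin at the centre of its underside. None if absent.
- jar: glass jar with a steel lid, 68 mm across, 85 mm tall; origin at its foot. A bystander.
- loupe: black eyeglass, a truncated cone 38 mm across, 34 mm tall; origin at its foot. A bystander.
- holder: cream-coloured movement holder with a watch movement on it, 60 mm across, 38 mm tall; origin at its foot. A bystander.
Things that resemble listed ones, but are neither listed nor needed, are in the scene too. Leave any orange look-alike of the back1 alone. Several things look just like the part that bears bar_c: the one meant starts farthest to the robot's right.

How it is judged:
By the outcome, as a careful person would: the job done as asked, in the order asked, and still so for the second after the job is handed in, with the robot touching nothing.
Of back1, back2, back3, back4, back5 only 3 to 5 are there at a start; the rules pass over those that are not, and their reading is None.
At some moment in a run one of back1, back2, back3, back4, back5 may be knocked a few centimetres aside while the robot is not near it.
Once in a run the grip may slacken for a moment while it holds something.
It also fails if it takes over 210 s, if anything falls off the work surface, if the arm or the gripper's body presses on something with over 40 N, if the wrist force passes 120 N, or if a joint passes its speed limit or range.

## Working session

There is one attempt and no reset: what is moved stays moved. The work goes in short steps, Python scripts to look and compute and a tool call to move; the robot and the scene stay as the last step left them, time stands still between calls to the robot, and variables do not carry over. Pictures are saved under pics/ and viewed, at most 14 in all, crops included, and the job is handed in when it is done.

Besides the shell and the picture viewer there is one more tool, called after "Emit:" as a command line: name --argument value ..., lists and objects as JSON in quotes. carry_out: Moves the arm, as the interface text tells. Its arguments: {"type":"object","properties":{"increments":{"type":"array","items":{"type":"number"}}},"required":["increments"]}

```bash
mkdir -p pics; cat > h.py <<'E'
import numpy as np, cv2
from scipy.spatial.transform import Rotation as R
from workcell import bot
def toW(c,p):
    return R.from_quat(c["attitude"]).apply(np.atleast_2d(p))+np.array(c["eye"])
def cloud(c):
    z=c["range_z"]; v,u=np.mgrid[0:480,0:640]
    n=cv2.undistortPoints(np.stack([u,v],-1).reshape(-1,1,2).astype(np.float32),c["mtx"],np.array(c["D"])).reshape(480,640,2)
    P=np.dstack([n*z[...,None],z]).reshape(-1,3)
    return toW(c,P).reshape(480,640,3)
def pix(c,P):
    q=R.from_quat(c["attitude"]).inv().apply(np.atleast_2d(P)-np.array(c["eye"]))
    return cv2.projectPoints(q,np.zeros(3),np.zeros(3),c["mtx"],np.array(c["D"]))[0].reshape(-1,2)
E
cat > a.py <<'E'
from h import *
np.set_printoptions(precision=3,suppress=True)
print(bot.get_obs())
for n in ["top","side"]:
    c=bot.camera(n); cv2.imwrite(f"pics/{n}0.png",c["pixels"]); np.savez(f"{n}0.npz",**{k:c[k] for k in c})
    print(n,c["eye"],c["attitude"])
    for o in ["bore","vice","pin","tin_c","jobtray_c","punch_grip","punch_tip","bar_c","toolmat_c","tray_mouth","back1","jar","loupe","holder"]:
        for d in bot.place_of(c,o):
            w=toW(c,d["xyz"]); print(o,round(d["p"],2),w[0],pix(c,w)[0].round(),[k for k in d if k not in("p","xyz")])
E
python3 a.py
```

```text
{'clock': 0.0, 'joint_pos': array([ 1.223,  0.241,  0.004,  1.335, -0.   ,  1.571]), 'joint_vel': array([ 0.001,  0.   , -0.   ,  0.001, -0.   ,  0.   ]), 'tau': array([ -0.001, -37.232,  25.241,   0.017,   0.   ,  -0.   ]), 'eef_pos': array([0.17 , 0.469, 0.23 ]), 'tool_rot': array([ 0.173,  0.985, -0.001, -0.   ]), 'ft_force': array([-0.304,  0.144,  0.638]), 'ft_torque': array([ 0.01 , -0.007, -0.047]), 'grasp_force': 0.0, 'grip_width': 0.0852985222540379}
top [ 0.357 -0.033  1.01 ] [-0.699  0.712 -0.052  0.045]
bore 0.76 [ 0.457 -0.346  0.083] [460. 243.] []
vice 0.84 [ 0.453 -0.346 -0.001] [448. 249.] []
tin_c 0.69 [ 0.678 -0.177  0.019] [370. 151.] []
tin_c 0.61 [0.711 0.136 0.001] [234. 142.] []
tin_c 0.19 [ 0.47  -0.184 -0.004] [376. 243.] []
punch_grip 0.57 [ 0.457 -0.217  0.005] [391. 248.] []
punch_grip 0.4 [ 0.496  0.257 -0.   ] [180. 235.] []
punch_tip 0.85 [ 0.588 -0.217  0.007] [389. 191.] []
punch_tip 0.48 [ 0.458 -0.345  0.081] [459. 243.] []
bar_c 0.65 [ 0.713  0.135 -0.003] [235. 142.] []
bar_c 0.57 [0.199 0.293 0.028] [156. 374.] []
bar_c 0.56 [ 0.447 -0.15   0.02
[... 1549 characters left out ...]
0.026] [330. 296.] []
bar_c 0.58 [0.431 0.014 0.001] [295. 257.] []
bar_c 0.36 [ 0.722  0.063 -0.002] [398. 215.] []
toolmat_c 0.6 [ 0.465 -0.188 -0.005] [345. 317.] []
tray_mouth 0.73 [0.498 0.257 0.002] [288. 192.] []
tray_mouth 0.25 [ 0.45  -0.344  0.083] [375. 350.] []
back1 0.7 [ 0.423  0.181 -0.004] [269. 217.] []
back1 0.66 [0.533 0.002 0.001] [338. 248.] []
back1 0.64 [0.545 0.091 0.001] [329. 224.] []
back1 0.63 [0.75  0.265 0.003] [373. 169.] []
back1 0.61 [ 0.433  0.014 -0.002] [296. 257.] []
back1 0.47 [0.535 0.176 0.   ] [312. 206.] []
jar 0.58 [ 0.713  0.135 -0.   ] [382. 199.] []
loupe 0.55 [ 0.72   0.064 -0.006] [397. 216.] []
holder 0.85 [ 0.698 -0.006 -0.003] [403. 234.] []
```

View pics/top0.png

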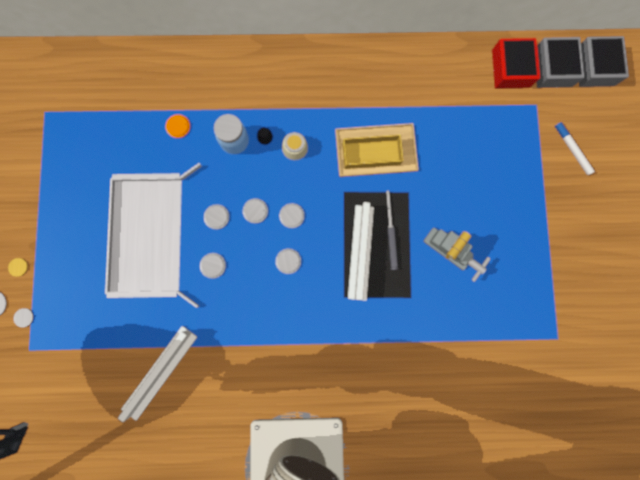

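View pics/side0.png

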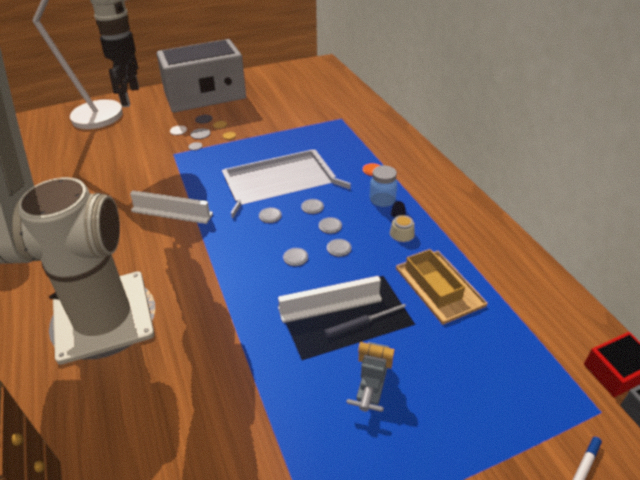

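The pictures show five grey backs in front of the tray (its mouth faces right, at about pixels 180,178 to 180,296), plus the orange look-alike at (177,126), which I'll leave. The bar I need is the one on the mat at (362,252), and the other white bar at (158,375) is a look-alike. The vice is at (460,243) and the tin in its job tray at (375,151).

```bash
cat > m.py <<'E'
from h import *
np.set_printoptions(precision=4,suppress=True)
def rect(P): 
    (cx,cy),(w,h),a=cv2.minAreaRect((P[:,:2]*1000).astype(np.float32))
    if w<h: w,h,a=h,w,a+90
    return np.array([cx,cy,w,h,(a+90)%180-90])
def near(W,x,y,r,z0,z1):
    P=W.reshape(-1,3); return P[(np.hypot(P[:,0]-x,P[:,1]-y)<r)&(P[:,2]>z0)&(P[:,2]<z1)]
def pca(P):
    m=P[:,:2].mean(0); u,s,v=np.linalg.svd(P[:,:2]-m,full_matrices=False); d=v[0]*np.sign(v[0,0]); return np.degrees(np.arctan2(d[1],d[0]))
if __name__=="__main__":
  for n in ["top","side"]:
    c=dict(np.load(n+"0.npz")); W=cloud(c); print(n)
    for nm,a in dict(barrel=(.455,-.346,.06,.08,.1),tin=(.678,-.18,.11,.03,.055),jobtray=(.683,-.188,.13,.006,.0135),bar=(.448,-.15,.13,.044,.06),barlow=(.2,.293,.13,.044,.06),punch=(.5,-.217,.045,.004,.02),tray=(.498,.31,.22,.011,.02)).items():
        P=near(W,*a); print(nm,len(P),rect(P) if len(P)>3 else "",P.mean(0) if len(P) else "",pca(P) if len(P)>3 else "")
    for i,o in enumerate(["pin"]): pass
E
python3 m.py
```

```text
top
barrel 294 [ 453.7161 -343.6534   61.5026   20.6686  -38.0358] [ 0.4536 -0.3427  0.088 ] -36.668210622123325
tin 369 [ 676.5607 -180.5999  130.5955   63.7848  -87.2164] [ 0.6769 -0.1813  0.0374] -84.68753539808382
jobtray 1372 [ 679.8371 -195.4787  220.9326  205.3084   53.26  ] [ 0.681  -0.1887  0.0086] 89.94270365800004
bar 661 [ 449.9699 -149.038   210.1739   14.6773   -6.4347] [ 0.4485 -0.1485  0.0502] -6.5001486736730145
barlow 753 [199.8026 292.0927 208.5704  14.9737 -36.1829] [0.1988 0.2924 0.05  ] -36.157346846120156
punch 314 [ 500.1001 -214.8982   84.7565   83.3201   70.56  ] [ 0.4948 -0.2162  0.0099] 4.963065364648398
tray 1232 [502.8652 297.9683 353.157  325.097  -31.5496] [0.497  0.3367 0.0161] -0.8706531922897833
side
barrel 375 [ 451.5083 -345.8453   60.5508   22.3079  -38.1299] [ 0.4495 -0.3487  0.087 ] -38.497058079983326
tin 508 [ 673.6504 -182.7318  133.4115   66.5011  -85.9244] [ 0.6732 -0.1864  0.0359] -86.9572019711445
jobtray 1015 [ 649.46   -195.332   185.49    183.5048    2.2551] [ 0.6758 -0.2     0.0088] -88.54232005310855
bar 664 [ 446.6948 -150.4425  207.1815   19.7492   -6.4949] [ 0.4441 -0.152   0.0486] -6.401069867976662
barlow 385 [196.657  290.6892 210.6863  20.7085 -36.3678] [0.1992 0.2863 0.0489] -36.28110376856302
punch 311 [ 500.17   -213.9856   85.0773   83.7378  -22.9186] [ 0.4929 -0.2162  0.0105] 18.31494890539303
tray 591 [488.5363 307.574  320.268  219.4607   3.3277] [0.4962 0.3388 0.0152] -1.078275200921793
```

```bash
cat > go.py <<'E'
import sys; from h import *
# go.py x y z yangle_deg : shift in tool axes AFTER the turn, cm; turn rad
def go(x,y,z,a):
    o=bot.get_obs(); r=R.from_quat(o["tool_rot"]).as_matrix()
    ya=np.degrees(np.arctan2(r[1,1],r[0,1])); d=(a-ya+180)%360-180; 
    t=np.radians(a); Y=np.array([np.cos(t),np.sin(t)]); X=np.array([-Y[1],Y[0]])
    D=np.array([x,y,z])-o["eef_pos"]
    print("yaw",ya.round(2),"turn",-np.radians(d).round(3),"shift cm",(D[:2]@X*100).round(2),(D[:2]@Y*100).round(2),(-D[2]*100).round(2),
      "t",round(o["clock"],2),"pos",o["eef_pos"].round(4),"w",round(o["grip_width"],4),"gf",round(o["grasp_force"],1),"F",o["ft_force"].round(1),"q",o["joint_pos"].round(2))
if __name__=="__main__": go(*map(float,sys.argv[1:5]))
E
echo ok
```

```text
ok
```

Emit:
carry_out --increments '[8.54,0,0,0,0.17,8.54,0,0,0,0.17,8.54,0,0,0,0.17,8.54,0,0,0,0.17,8.54,0,0,0,0.17]'

```text
clock: 2.12
eef_pos: [0.1704, 0.4701, 0.2313]
tool_rot: [0.566, 0.824, 0.0, 0.0]
ft_force: [-0.3, 0.5, 0.3]
grip_width: 0.0852
grasp_force: 0.0
```

Emit:
carry_out --increments '[8.54,0,0,0,0.16,8.54,0,0,0,0.15,8.54,-4.25,2.9,0,0,8.54,-4.25,2.9,0,0,8.54,-4.25,2.9,0,0]'

```text
clock: 2.75
eef_pos: [0.266, 0.3472, 0.2314]
tool_rot: [0.684, 0.729, 0.0, 0.0]
ft_force: [0.9, -0.2, 0.1]
grip_width: 0.0852
grasp_force: 0.0
```

Emit:
carry_out --increments '[8.54,-4.25,2.9,0,0,8.54,-4.25,2.9,0,0,8.54,-4.25,2.9,0,0,8.54,-4.25,2.9,0,0,8.54,-4.25,2.9,0,0]'

```text
clock: 3.38
eef_pos: [0.4243, 0.1439, 0.2316]
tool_rot: [0.685, 0.729, 0.0, 0.0]
ft_force: [0.7, 0.7, -0.4]
grip_width: 0.0852
grasp_force: 0.0
```

Emit:
carry_out --increments '[8.54,-4.25,2.9,0,0,8.54,-4.25,2.9,0,0,8.54,-4.25,2.9,0,0,8.54,-4.25,2.9,0,0,8.54,-4.25,2.9,0,0]'

```text
clock: 4.0
eef_pos: [0.5824, -0.0591, 0.2313]
tool_rot: [0.685, 0.729, 0.0, 0.0]
ft_force: [1.2, 0.3, -0.1]
grip_width: 0.0853
grasp_force: 0.0
```

Emit:
carry_out --increments '[8.54,-4.25,2.9,0,0,8.54,-4.25,2.9,0,0,8.54,-4.25,2.9,0,0,8.54,0,0,3,0,8.54,0,0,3,0]'

```text
clock: 4.62
eef_pos: [0.677, -0.1806, 0.1697]
tool_rot: [0.685, 0.729, 0.0, 0.0]
ft_force: [0.1, -0.6, -1.3]
grip_width: 0.0853
grasp_force: 0.0
```

```bash
python3 go.py .675 -.1815 .008 3.5
```

```text
yaw 3.53 turn 0.0 shift cm -0.08 -0.2 16.17 t 4.62 pos [ 0.677  -0.1806  0.1697] w 0.0853 gf 0.0 F [ 0.1 -0.6 -1.3] q [-0.26  0.68  0.54  1.43  0.    1.25]
```

Emit:
carry_out --increments '[8.0,-0.1,-0.1,5,0,8.0,0,0,5,0,8.0,0,0,3,0,8.0,0,0,2,0,8.0,0,0,1,0]'

```text
clock: 5.25
eef_pos: [0.6744, -0.1802, 0.0094]
tool_rot: [0.684, 0.729, -0.001, -0.001]
ft_force: [-0.6, -1.6, -0.1]
grip_width: 0.0803
grasp_force: 0.0
```

Emit:
carry_out --increments '[8.0,0,0,0,0,5.8,0,0,0,0,5.8,0,0,0,0,5.8,0,0,0,0,5.8,0,0,0,0]'

```text
clock: 5.88
eef_pos: [0.6765, -0.1808, 0.0131]
tool_rot: [0.684, 0.729, 0.001, 0.001]
ft_force: [1.0, -0.5, 7.4]
grip_width: 0.0611
grasp_force: 68.4
```

Emit:
carry_out --increments '[5.8,0,0,0,0,5.8,0,0,-1,0,5.8,0,0,-2,0,5.8,0,0,-4,0,5.8,0,0,-4,0]'

```text
clock: 6.5
eef_pos: [0.6745, -0.1802, 0.1216]
tool_rot: [0.684, 0.729, -0.001, -0.001]
ft_force: [-0.2, -0.8, -1.2]
grip_width: 0.0607
grasp_force: 67.6
```

```bash
cat > s.py <<'E'
import sys; from h import *
c=bot.camera(sys.argv[1]); u,v,h=map(int,sys.argv[3:6]) if len(sys.argv)>3 else (320,240,0)
p=c["pixels"]
if h: p=cv2.resize(p[max(0,v-h):v+h,max(0,u-h):u+h],(560,560),interpolation=cv2.INTER_CUBIC)
cv2.imwrite(f"pics/{sys.argv[2]}.png",p)
np.savez(f"{sys.argv[1]}.npz",**c)
E
cat > mm.py <<'E'
from m import *
import sys
# mm.py cam  x y r z0 z1 ...
for n in sys.argv[1].split(","):
    c=bot.camera(n); W=cloud(c); a=list(map(float,sys.argv[2:]))
    for i in range(0,len(a),5):
        P=near(W,*a[i:i+5]); print(n,len(P),rect(P) if len(P)>3 else "",P.mean(0) if len(P) else "",pca(P) if len(P)>3 else "")
E
python3 go.py .542 -.414 .12 52; python3 s.py side lift; python3 mm.py top .683 -.19 .125 .006 .013
```

```text
yaw 3.61 turn -0.845 shift cm -3.95 -26.58 0.16 t 6.5 pos [ 0.6745 -0.1802  0.1216] w 0.0607 gf 67.6 F [-0.2 -0.8 -1.2] q [-0.26  0.7   0.45  1.32  0.    1.25]
top 121 [ 700.347  -103.8521  149.9307   56.9731   -9.211 ] [ 0.6887 -0.1087  0.0092] -0.9273237247266592
```

View pics/lift.png

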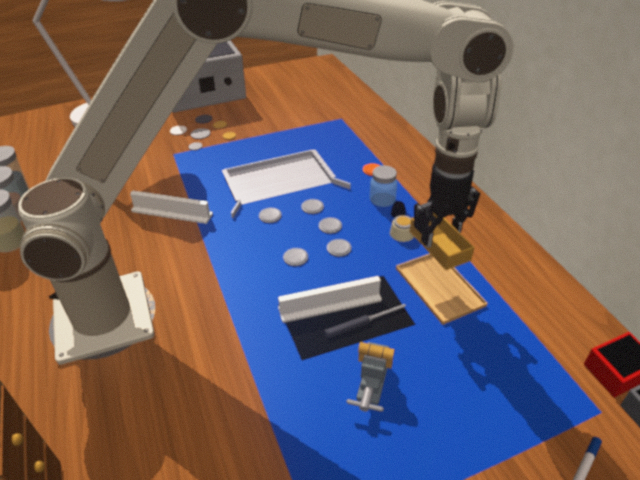

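Emit:
carry_out --increments '[5.8,0,0,0,-0.169,5.8,0,0,0,-0.169,5.8,0,0,0,-0.169,5.8,0,0,0,-0.169,5.8,0,0,0,-0.169]'

```text
clock: 7.22
eef_pos: [0.6744, -0.1802, 0.1197]
tool_rot: [0.323, 0.946, -0.0, -0.001]
ft_force: [0.2, 0.0, -1.8]
grip_width: 0.0607
grasp_force: 67.6
```

Emit:
carry_out --increments '[5.8,-0.8,-5.3,0,0,5.8,-0.8,-5.3,0,0,5.8,-0.8,-5.3,0,0,5.8,-0.8,-5.3,0,0,5.8,-0.8,-5.3,0,0]'

```text
clock: 7.85
eef_pos: [0.5422, -0.4148, 0.1199]
tool_rot: [0.325, 0.946, 0.0, -0.001]
ft_force: [0.3, -0.8, -1.9]
grip_width: 0.0609
grasp_force: 67.6
```

Emit:
carry_out --increments '[5.8,0,0,0,0,5.8,0,0,3,0,5.8,0,0,3,0,5.8,0,0,2,0,5.8,0,0,0,0]'

```text
clock: 8.48
eef_pos: [0.5423, -0.4114, 0.0379]
tool_rot: [0.325, 0.946, 0.001, -0.003]
ft_force: [-1.1, 1.2, -1.1]
grip_width: 0.0606
grasp_force: 67.6
```

```bash
python3 go.py .5274 -.403 .011 52; python3 mm.py top,side .683 -.19 .125 .006 .013 .555 -.42 .095 .055 .075 .555 -.42 .095 .05 .085; python3 s.py top tin1 460 230 110
```

```text
yaw 52.09 turn 0.002 shift cm 1.69 -0.25 2.69 t 8.47 pos [ 0.5423 -0.4114  0.0379] w 0.0606 gf 67.6 F [-1.1  1.2 -1.1] q [-0.65  0.73  0.27  1.12  0.    0.01]
top 776 [ 670.7443 -185.1935  217.3777  200.0212   -1.2723] [ 0.6801 -0.1939  0.0084] -86.14114011914543
top 277 [ 540.2988 -406.6982  128.8376   87.8279  -50.3905] [ 0.5242 -0.3932  0.0629] -20.22770003750942
top 365 [ 540.7972 -405.9125  128.611    89.363   -51.0567] [ 0.5242 -0.3929  0.0616] -20.76003482304928
side 271 [ 677.7736 -172.9698  193.7971  164.4692  -19.5322] [ 0.6476 -0.1668  0.0089] 73.66995083198198
side 715 [ 538.4329 -418.4917  129.7165   77.1567  -38.6889] [ 0.5393 -0.4186  0.0622] -37.57202535147947
side 946 [ 538.4329 -418.4917  129.7165   77.1567  -38.6889] [ 0.5401 -0.4187  0.0598] -38.35820452234091
```

View pics/tin1.png

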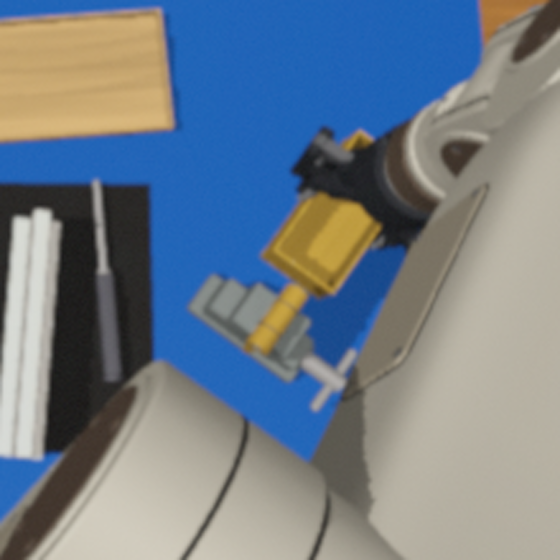

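Emit:
carry_out --increments '[5.8,0,-0.25,1.2,0,5.8,0,0,1.0,0,5.8,0.6,0,0.2,0,5.8,0.6,0,0,0,5.8,0.5,0,0,0]'

```text
clock: 9.25
eef_pos: [0.5286, -0.4052, 0.0176]
tool_rot: [0.325, 0.946, -0.0, 0.0]
ft_force: [-0.6, 0.4, -1.7]
grip_width: 0.0606
grasp_force: 70.4
```

Emit:
carry_out --increments '[5.8,0,0,0.2,0,5.8,0,0,0.1,0,5.8,0,0,0,0,5.8,0,0,0,0,5.8,0,0,0,0]'

```text
clock: 9.88
eef_pos: [0.529, -0.4055, 0.0143]
tool_rot: [0.325, 0.946, -0.0, 0.0]
ft_force: [-0.1, -0.1, -1.1]
grip_width: 0.0605
grasp_force: 70.4
```

```bash
python3 go.py .5274 -.403 .009 52; python3 mm.py side .545 -.415 .1 .03 .045
```

```text
yaw 52.02 turn 0.0 shift cm 0.28 0.1 0.53 t 9.88 pos [ 0.529  -0.4055  0.0143] w 0.0605 gf 70.4 F [-0.1 -0.1 -1.1] q [-0.65  0.72  0.19  1.04 -0.    0.01]
side 663 [ 519.1216 -408.0111  142.973    77.1248  -38.2967] [ 0.5242 -0.411   0.0369] -38.456088399047445
```

Emit:
carry_out --increments '[5.8,0.1,0,0.2,0,5.8,0.1,0,0.15,0,5.8,0,0,0.1,0,5.8,0,0,0,0,5.8,0,0,0,0]'

```text
clock: 10.55
eef_pos: [0.5272, -0.4042, 0.0102]
tool_rot: [0.325, 0.946, 0.0, -0.0]
ft_force: [-2.9, 0.9, 3.4]
grip_width: 0.0608
grasp_force: 71.0
```

Emit:
carry_out --increments '[7.6,0,0,0,0,7.6,0,0,0,0,7.6,0,0,0,0,7.6,0,0,-1,0,7.6,0,0,-2,0]'

```text
clock: 11.18
eef_pos: [0.5267, -0.4038, 0.0396]
tool_rot: [0.325, 0.946, 0.0, -0.001]
ft_force: [-0.3, -0.4, -0.0]
grip_width: 0.076
grasp_force: 0.0
```

Emit:
carry_out --increments '[7.6,0,0,-4,0,7.6,0,0,-4,0,7.6,0,0,-4,0,7.6,0,0,0,0,4.0,0,0,0,0]'

```text
clock: 11.8
eef_pos: [0.5272, -0.4042, 0.16]
tool_rot: [0.325, 0.946, -0.0, 0.0]
ft_force: [0.1, 0.7, -0.2]
grip_width: 0.0594
grasp_force: 0.0
```

```bash
python3 go.py .458 -.2185 .10 91; python3 mm.py side,top .525 -.40 .09 .028 .044 .4525 -.3445 .05 .08 .1
```

```text
yaw 52.02 turn -0.68 shift cm 6.6 18.68 6.0 t 11.8 pos [ 0.5272 -0.4042  0.16  ] w 0.0594 gf 0.0 F [ 0.1  0.7 -0.2] q [-0.65  0.61  0.38  1.34 -0.    0.01]
side 741 [ 515.9085 -399.2903  157.1616   72.9859  -34.1577] [ 0.5191 -0.405   0.0341] -30.48779264775764
side 375 [ 451.0014 -346.5355   60.6364   20.3123  -37.1725] [ 0.4493 -0.3484  0.087 ] -38.18389373308113
top 321 [ 519.1044 -399.9238  150.7947   89.4694  -41.4559] [ 0.5246 -0.4019  0.0353] -37.031892792567405
top 295 [ 453.7627 -343.8392   62.0052   20.639   -37.7759] [ 0.4538 -0.343   0.0879] -36.15363659932993
```

Emit:
carry_out --increments '[4,0,0,0,-0.179,4,0,0,0,-0.179,4,0,0,0,-0.179,4,0,0,0,-0.179,4,0,0,0,0]'

```text
clock: 12.52
eef_pos: [0.5267, -0.4037, 0.1581]
tool_rot: [-0.026, 1.0, 0.001, -0.001]
ft_force: [0.6, -0.0, -0.3]
grip_width: 0.0398
grasp_force: 0.0
```

```bash
python3 go.py .458 -.2185 .06 93; cat > pu.py <<'E'
from m import *
for n in ["top","side"]:
    c=bot.camera(n); W=cloud(c); Q=[]
    for d in bot.regions_of(c,"punch_grip")[:1]:
        P=W[d["mask"]]; print(n,d["p"],len(P),rect(P),pca(P),P.mean(0),P[:,2].max())
    for o in ["punch_grip","punch_tip"]:
        for d in bot.place_of(c,o)[:2]: print(o,d["p"],toW(c,d["xyz"])[0])
E
python3 pu.py
```

```text
yaw 92.93 turn -0.001 shift cm 5.89 18.86 9.81 t 12.53 pos [ 0.5267 -0.4037  0.1581] w 0.0398 gf 0.0 F [ 0.6 -0.  -0.3] q [-0.65  0.61  0.38  1.34 -0.   -0.71]
top 0.93 366 [ 498.0251 -218.2873  177.3395   14.3854    1.9312] 2.0665349415695746 [ 0.4746 -0.2184  0.0129] 0.01982286066848482
punch_grip 0.85 [ 0.4583 -0.2161  0.0027]
punch_tip 0.65 [ 0.5887 -0.2138  0.0084]
side 0.74 513 [ 313.429  -484.2583  749.3763  146.7141   55.7209] 45.34634814698883 [ 0.4717 -0.2265  0.0179] 0.8214588860189563
punch_grip 0.62 [ 0.4582 -0.2205  0.0077]
punch_grip 0.21 [ 0.7131  0.1357 -0.0014]
punch_tip 0.72 [ 0.59   -0.2172  0.0084]
```

Emit:
carry_out --increments '[4,1.5,4.7,0,0.016,4,1.5,4.7,0,0,4,1.5,4.7,0,0,4,1.4,4.7,3,0,4,0,0,4,0]'

```text
clock: 13.55
eef_pos: [0.4602, -0.2163, 0.0907]
tool_rot: [-0.02, 1.0, -0.0, 0.001]
ft_force: [1.1, -0.7, -0.2]
grip_width: 0.04
grasp_force: 0.0
```

```bash
python3 go.py .457 -.2185 .004 92
```

```text
yaw 92.31 turn 0.005 shift cm 0.33 -0.21 8.67 t 13.55 pos [ 0.4602 -0.2163  0.0907] w 0.04 gf 0.0 F [ 1.1 -0.7 -0.2] q [-0.44  0.36 -0.21  0.99  0.   -0.48]
```

Emit:
carry_out --increments '[3.6,0.3,-0.2,3,0,3.6,0,0,3,0,3.6,0,0,1.6,0,3.6,0,0,0.8,0,3.6,0,0,0.2,0]'

```text
clock: 14.18
eef_pos: [0.4578, -0.221, 0.0038]
tool_rot: [-0.019, 1.0, 0.0, 0.0]
ft_force: [-0.4, 0.0, -0.3]
grip_width: 0.0361
grasp_force: 0.0
```

Emit:
carry_out --increments '[3.6,0,0,0,0,0.8,0,0,0,0,0.8,0,0,0,0,0.8,0,0,0,0,0.8,0,0,0,0]'

```text
clock: 14.8
eef_pos: [0.4584, -0.2212, 0.0048]
tool_rot: [-0.019, 1.0, -0.0, 0.001]
ft_force: [-0.3, 1.1, 6.4]
grip_width: 0.0122
grasp_force: 60.2
```

Emit:
carry_out --increments '[0.8,0,0,0,0,0.8,0,0,-2,0,0.8,0,0,-4,0,0.8,0,0,-4,0,0.8,0,0,-2,0]'

```text
clock: 15.42
eef_pos: [0.4585, -0.2214, 0.1259]
tool_rot: [-0.019, 1.0, -0.001, 0.001]
ft_force: [-0.0, -0.3, -2.9]
grip_width: 0.0119
grasp_force: 59.4
```

```bash
python3 go.py .315 -.237 .12 52; python3 pu.py; python3 mm.py side .525 -.40 .08 .028 .044
```

```text
yaw 92.13 turn 0.7 shift cm 10.35 -10.07 0.59 t 15.43 pos [ 0.4585 -0.2214  0.1259] w 0.0119 gf 59.4 F [-0.  -0.3 -2.9] q [-0.45  0.33 -0.16  1.08 -0.   -0.49]
top 0.54 308 [ 450.0953 -192.4781  342.1897  137.9427  -37.9033] -5.041043138751791 [ 0.4981 -0.2226  0.1168] 1.0100622495512912
punch_tip 0.86 [ 0.5879 -0.2146  0.1241]
side 0.86 469 [ 389.8415 -469.5144  849.3369  162.2038   67.4736] 43.24181150687042 [ 0.4701 -0.2222  0.1259] 0.8214588860189563
punch_grip 0.96 [ 0.4562 -0.2202  0.1262]
punch_grip 0.51 [ 0.6953 -0.008   0.0017]
punch_tip 0.21 [ 0.5304 -0.4049  0.017 ]
side 695 [ 520.3591 -401.6404  143.5603   65.8801  -37.3514] [ 0.5248 -0.4068  0.0337] -37.124235066533615
```

Emit:
carry_out --increments '[0.8,0,0,0,0.175,0.8,0,0,0,0.175,0.8,0,0,0,0.175,0.8,0,0,0,0.175,0.8,3.5,-3.4,0,0]'

```text
clock: 16.5
eef_pos: [0.4112, -0.2266, 0.1232]
tool_rot: [0.325, 0.946, -0.0, 0.001]
ft_force: [-0.6, -0.8, -0.6]
grip_width: 0.0119
grasp_force: 59.4
```

Emit:
carry_out --increments '[0.8,3.5,-3.4,0,0,0.8,3.3,-3.3,0,0,0.8,0,0,2,0,0.8,0,0,2,0,0.8,0,0,0,0]'

```text
clock: 17.12
eef_pos: [0.3128, -0.2361, 0.0824]
tool_rot: [0.326, 0.946, 0.001, -0.002]
ft_force: [-0.1, 0.2, -0.3]
grip_width: 0.0122
grasp_force: 59.4
```

```bash
python3 go.py .315 -.237 .078 52; cat > ax.py <<'E'
from m import *
# punch shank points vs barrel in bore frame, per camera
O=bot.get_obs(); g=O["eef_pos"]; r=R.from_quat(O["tool_rot"]).as_matrix(); d=-r[:2,0]; nrm=r[:2,1]
for n in ["top","side"]:
    c=bot.camera(n); W=cloud(c).reshape(-1,3); W=W[np.isfinite(W).all(1)]
    s=(W[:,:2]-g[:2])@d; l=(W[:,:2]-g[:2])@nrm
    B=(np.hypot(W[:,0]-.4525,W[:,1]+.3445)<.05)&(W[:,2]>.08)&(W[:,2]<.1); P=W[B]; rc=rect(P)
    print(n,"barrel rect",rc)
    print(" barrel s %.4f..%.4f l %.4f..%.4f ztop %.4f"%(*np.percentile(s[B],[1,99]),*np.percentile(l[B],[1,99]),np.percentile(W[B,2],95)))
    b=(rc[:2]/1000-g[:2]); print(" barrel centre s,l",b@d,b@nrm)
    for a,e in [(.055,.08),(.08,.1),(.1,.13)]:
        m=(s>a)&(s<e)&(abs(l)<.012)&(W[:,2]>g[2]-.02)&(W[:,2]<g[2]+.03)
        if m.sum()>2: print(" shank",a,m.sum(),"l %.4f  z med %.4f max %.4f smax %.4f"%(np.median(l[m]),np.median(W[m,2]),np.percentile(W[m,2],95),s[m].max()))
    for d_ in bot.place_of(c,"punch_tip")[:1]: w=toW(c,d_["xyz"])[0]; print(" tip",d_["p"],(w[:2]-g[:2])@d,(w[:2]-g[:2])@nrm,w[2])
    for d_ in bot.place_of(c,"bore")[:1]: w=toW(c,d_["xyz"])[0]; print(" bore",d_["p"],(w[:2]-g[:2])@d,(w[:2]-g[:2])@nrm,w[2])
E
python3 ax.py; python3 s.py side ins 345 345 90
```

```text
yaw 52.0 turn 0.0 shift cm -0.23 0.07 0.44 t 17.12 pos [ 0.3128 -0.2361  0.0824] w 0.0122 gf 59.4 F [-0.1  0.2 -0.3] q [-0.65  0.17 -0.51  0.9  -0.    0.02]
top barrel rect [ 445.4854 -338.1602   80.5496   20.0134  -35.939 ]
 barrel s 0.1454..0.2071 l -0.0077..0.0115 ztop 0.0916
 barrel centre s,l 0.16739438954352226 0.0013057750058288237
 shank 0.055 36 l 0.0007  z med 0.0867 max 0.0888 smax 0.0800
 shank 0.08 29 l 0.0011  z med 0.0867 max 0.0893 smax 0.0999
 shank 0.1 39 l 0.0008  z med 0.0869 max 0.0887 smax 0.1285
 tip 0.6 0.1301067987494107 0.0028838977255462262 0.08357431400026882
 bore 0.61 0.18185537446469338 0.0026818460770394502 0.08181840919270456
side barrel rect [ 443.4052 -340.5437   80.3256   19.92    -40.1724]
 barrel s 0.1289..0.2069 l -0.0119..0.0067 ztop 0.0910
 barrel centre s,l 0.16722241086885778 -0.0018531511628556874
 shank 0.055 49 l -0.0020  z med 0.0885 max 0.0903 smax 0.0799
 shank 0.08 38 l -0.0021  z med 0.0885 max 0.0910 smax 0.0995
 shank 0.1 61 l -0.0022  z med 0.0882 max 0.0910 smax 0.1297
 tip 0.81 0.13454362025086808 0.0010846831311234952 0.08574945857447347
 bore 0.6 0.17641638161175835 0.0012628116059982823 0.08002785052482708
```

View pics/ins.png

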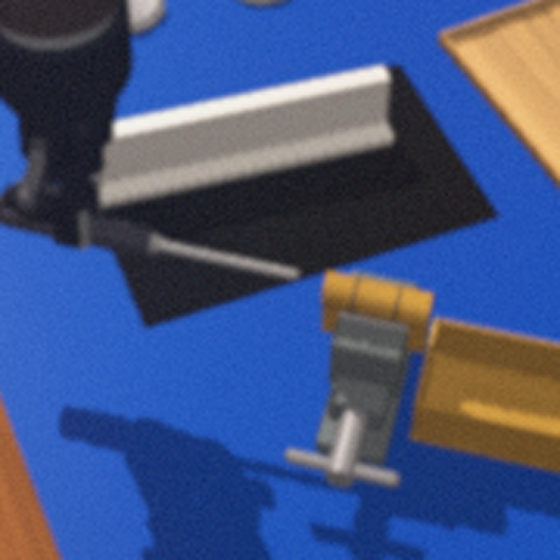

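Emit:
carry_out --increments '[0.8,0,0.06,0.4,0,0.8,0,0,0,0,0.8,0,0,0,0,0.8,0,0,0,0,0.8,0,0,0,0]'

```text
clock: 18.1
eef_pos: [0.3148, -0.2367, 0.0799]
tool_rot: [0.325, 0.946, -0.0, 0.0]
ft_force: [0.7, 0.0, -1.9]
grip_width: 0.0121
grasp_force: 59.4
```

```bash
sed -i 's/W\[:,2\]<.1); P/W[:,2]<.1)\&(s>.15); P/' ax.py; python3 go.py .315 -.237 .078 52; python3 ax.py
```

```text
yaw 52.02 turn 0.0 shift cm -0.03 -0.01 0.19 t 18.1 pos [ 0.3148 -0.2367  0.0799] w 0.0121 gf 59.4 F [ 0.7  0.  -1.9] q [-0.64  0.17 -0.51  0.88 -0.    0.02]
top barrel rect [ 456.362  -345.3645   56.0357   20.3712  -39.2338]
 barrel s 0.1509..0.2053 l -0.0083..0.0111 ztop 0.0921
 barrel centre s,l 0.1784540059454102 0.0015136191662955356
 shank 0.055 35 l 0.0009  z med 0.0844 max 0.0871 smax 0.0796
 shank 0.08 29 l 0.0011  z med 0.0841 max 0.0877 smax 0.0996
 shank 0.1 40 l 0.0008  z med 0.0846 max 0.0871 smax 0.1286
 tip 0.65 0.12943985880601303 0.0006520251971413048 0.08169649359456399
 bore 0.82 0.17790717804101422 0.0025907418771133686 0.07931735470529555
side barrel rect [ 452.9489 -348.4268   55.1904   21.6063  -37.8951]
 barrel s 0.1507..0.2049 l -0.0131..0.0064 ztop 0.0909
 barrel centre s,l 0.1776480854803949 -0.003000450953067662
 shank 0.055 51 l -0.0025  z med 0.0845 max 0.0863 smax 0.0797
 shank 0.08 40 l -0.0028  z med 0.0840 max 0.0869 smax 0.0998
 shank 0.1 55 l -0.0030  z med 0.0845 max 0.0863 smax 0.1281
 tip 0.63 0.1321374583757468 0.0011026753083155578 0.08298055468100374
 bore 0.81 0.17361500326734267 0.0016164502545236512 0.0789944194530009
```

Emit:
carry_out --increments '[0.8,0,0,0.25,0,0.8,-0.7,0,0,0,0.8,-0.6,0,0,0,0.8,-0.4,0,0,0,0.8,-0.3,0,0,0]'

```text
clock: 19.02
eef_pos: [0.3307, -0.2492, 0.0773]
tool_rot: [0.325, 0.946, 0.0, -0.0]
ft_force: [-0.2, 0.2, -1.4]
grip_width: 0.0122
grasp_force: 59.4
```

Emit:
carry_out --increments '[0.8,-0.4,0,0,0,0.8,-0.4,0,0,0,0.8,-0.4,0,0,0,0.8,0,0,0,0,0.8,0,0,0,0]'

```text
clock: 19.65
eef_pos: [0.3399, -0.2563, 0.0773]
tool_rot: [0.325, 0.946, 0.0, -0.0]
ft_force: [0.3, -0.6, -1.7]
grip_width: 0.0121
grasp_force: 59.4
```

```bash
python3 go.py .3803 -.288 .0777 52; python3 s.py side ins2 375 345 90
```

```text
yaw 52.03 turn 0.0 shift cm -5.13 -0.01 -0.04 t 19.65 pos [ 0.3399 -0.2563  0.0773] w 0.0121 gf 59.4 F [ 0.3 -0.6 -1.7] q [-0.65  0.24 -0.44  0.9   0.    0.02]
```

View pics/ins2.png

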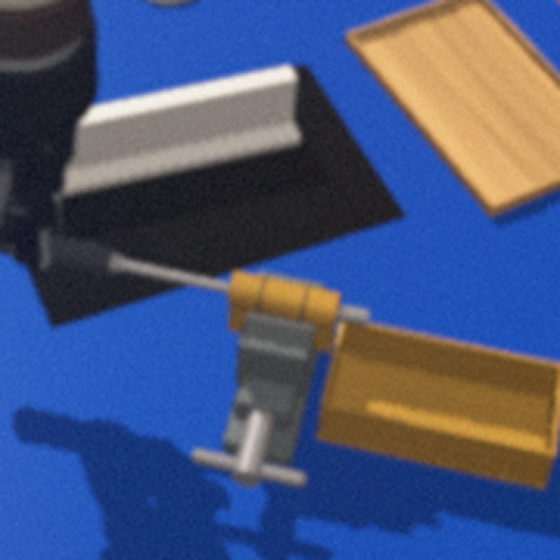

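Emit:
carry_out --increments '[0.8,-0.4,0,0,0,0.8,-0.3,0,0,0,0.8,-0.3,0,0,0,0.8,-0.3,0,0,0,0.8,-0.2,0,0,0]'

```text
clock: 20.32
eef_pos: [0.352, -0.2658, 0.0773]
tool_rot: [0.325, 0.946, -0.0, 0.0]
ft_force: [-0.7, 0.3, -1.0]
grip_width: 0.0118
grasp_force: 59.4
```

Emit:
carry_out --increments '[0.8,-0.2,0,0,0,0.8,-0.2,0,0,0,0.8,-0.2,0,0,0,0.8,-0.2,0,0,0,0.8,-0.2,0,0,0]'

```text
clock: 20.95
eef_pos: [0.3598, -0.2718, 0.0773]
tool_rot: [0.325, 0.946, 0.0, 0.0]
ft_force: [-0.5, 0.9, -0.9]
grip_width: 0.0117
grasp_force: 59.4
```

Emit:
carry_out --increments '[0.8,-0.2,0,0,0,0.8,-0.2,0,0,0,0.8,-0.2,0,0,0,0.8,-0.2,0,0,0,0.8,-0.2,0,0,0]'

```text
clock: 21.58
eef_pos: [0.3676, -0.278, 0.0773]
tool_rot: [0.325, 0.946, -0.0, -0.0]
ft_force: [-0.3, -0.6, -1.6]
grip_width: 0.0121
grasp_force: 59.4
```

Emit:
carry_out --increments '[0.8,-0.4,0,0,0,0.8,-0.4,0,0,0,0.8,-0.4,0,0,0,0.8,-0.3,0,0,0,0.8,-0.3,0,0,0]'

```text
clock: 22.2
eef_pos: [0.3819, -0.2891, 0.0773]
tool_rot: [0.325, 0.946, 0.0, -0.0]
ft_force: [-1.3, 0.1, -1.0]
grip_width: 0.0122
grasp_force: 59.4
```

```bash
python3 go.py .3803 -.288 .0777 52; python3 s.py side ins3 395 345 90
```

```text
yaw 52.02 turn 0.0 shift cm 0.19 -0.01 -0.04 t 22.2 pos [ 0.3819 -0.2891  0.0773] w 0.0122 gf 59.4 F [-1.3  0.1 -1. ] q [-0.65  0.33 -0.31  0.94  0.    0.01]
```

View pics/ins3.png

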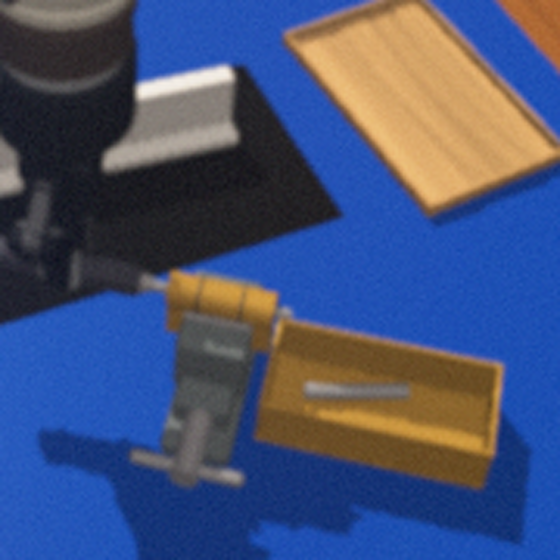

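Emit:
carry_out --increments '[0.8,1.5,0,0,0,0.8,2.5,0,0,0,0.8,2.5,0,0,0,0.8,2.5,0,0,0,0.8,1.5,0,0,0]'

```text
clock: 22.88
eef_pos: [0.2979, -0.2236, 0.0773]
tool_rot: [0.325, 0.946, 0.0, -0.0]
ft_force: [-0.8, -1.3, -1.5]
grip_width: 0.0124
grasp_force: 59.4
```

Emit:
carry_out --increments '[0.8,0,0,-3,0,0.8,0,0,-3,0,0.8,0,0,0,-0.175,0.8,0,0,0,-0.175,0.8,0,0,0,-0.175]'

```text
clock: 23.5
eef_pos: [0.2994, -0.2247, 0.1376]
tool_rot: [0.066, 0.998, -0.0, 0.0]
ft_force: [0.2, -0.3, -1.6]
grip_width: 0.012
grasp_force: 59.4
```

Emit:
carry_out --increments '[0.8,0,0,0,-0.175,0.8,0,0,0,0,0.8,0,0,0,0,0.8,0,0,0,0,0.8,0,0,0,0]'

```text
clock: 24.12
eef_pos: [0.299, -0.2244, 0.1373]
tool_rot: [-0.018, 1.0, -0.0, 0.0]
ft_force: [-1.0, -0.6, -1.7]
grip_width: 0.0123
grasp_force: 59.4
```

```bash
python3 go.py .457 -.2215 .015 92
```

```text
yaw 92.09 turn 0.002 shift cm -15.8 -0.26 12.23 t 24.12 pos [ 0.299  -0.2244  0.1373] w 0.0123 gf 59.4 F [-1.  -0.6 -1.7] q [-0.64  0.06 -0.46  1.04 -0.   -0.68]
```

Emit:
carry_out --increments '[0.8,-4,-0.1,0,0,0.8,-4,-0.1,0,0,0.8,-4,-0.1,0,0,0.8,-3.8,0,0,0,0.8,0,0,4,0]'

```text
clock: 24.75
eef_pos: [0.4633, -0.2231, 0.0997]
tool_rot: [-0.019, 1.0, -0.002, 0.005]
ft_force: [-0.0, 0.3, -1.8]
grip_width: 0.0123
grasp_force: 59.5
```

Emit:
carry_out --increments '[0.8,0,0,4,0,0.8,0,0,3,0,0.8,0,0,1.2,0,0.8,0,0,0.4,0,0.8,0,0,0,0]'

```text
clock: 25.38
eef_pos: [0.4577, -0.2219, 0.0121]
tool_rot: [-0.019, 1.0, -0.0, 0.001]
ft_force: [0.8, 0.0, -1.7]
grip_width: 0.0121
grasp_force: 59.4
```

```bash
python3 go.py .457 -.2215 .005 92
```

```text
yaw 92.12 turn 0.002 shift cm 0.07 0.04 0.71 t 25.38 pos [ 0.4577 -0.2219  0.0121] w 0.0121 gf 59.4 F [ 0.8  0.  -1.7] q [-0.45  0.46 -0.3   0.8  -0.   -0.49]
```

Emit:
carry_out --increments '[0.8,0,0,0.4,0,0.8,0,0,0.25,0,0.8,0,0,0,0,3.6,0,0,0,0,3.6,0,0,0,0]'

```text
clock: 26.0
eef_pos: [0.4573, -0.2217, 0.0052]
tool_rot: [-0.019, 1.0, -0.0, 0.0]
ft_force: [-0.2, 0.8, -0.0]
grip_width: 0.0362
grasp_force: 0.0
```

Emit:
carry_out --increments '[3.6,0,0,0,0,3.6,0,0,-2,0,3.6,0,0,-4,0,3.6,0,0,-4,0,3.6,0,0,0,0.15]'

```text
clock: 26.62
eef_pos: [0.4597, -0.2228, 0.1087]
tool_rot: [0.058, 0.998, -0.002, 0.004]
ft_force: [-0.1, -0.9, -0.8]
grip_width: 0.0357
grasp_force: 0.0
```

```bash
python3 go.py .4475 -.150 .018 83.5; python3 pu.py; python3 mm.py side .448 -.15 .13 .044 .06
```

```text
yaw 83.3 turn -0.003 shift cm 2.03 7.1 9.07 t 26.62 pos [ 0.4597 -0.2228  0.1087] w 0.0357 gf 0.0 F [-0.1 -0.9 -0.8] q [-0.45  0.34 -0.19  1.03 -0.   -0.33]
top 0.69 329 [ 497.3488 -203.7892  181.583    47.4284    2.6969] 1.3269747109991057 [ 0.4818 -0.2193  0.0138] 0.22022059448123255
punch_grip 0.69 [ 0.457  -0.215   0.0019]
punch_tip 0.83 [ 0.5866 -0.2173  0.0074]
side 0.85 461 [ 311.632  -487.5734  742.6485  141.9526   56.0294] 20.33017649659336 [ 0.4676 -0.2251  0.0137] 0.8214588860189563
punch_grip 0.61 [ 0.458  -0.2223  0.0063]
punch_grip 0.16 [ 0.5184 -0.3862  0.0102]
punch_tip 0.73 [ 0.5856 -0.2193  0.0082]
punch_tip 0.2 [ 0.4491 -0.1496  0.0279]
side 499 [ 446.8035 -150.7485  206.978    19.0911   -6.9713] [ 0.4264 -0.1502  0.0484] -6.960772922018254
```

Emit:
carry_out --increments '[3.6,1.0,3.5,0,0,3.6,1.0,3.6,0,0,3.6,0,0,0,0,3.6,0,0,0,0,3.6,0,0,3,0]'

```text
clock: 27.7
eef_pos: [0.4481, -0.1505, 0.0765]
tool_rot: [0.057, 0.998, -0.001, 0.003]
ft_force: [1.3, -0.5, -0.5]
grip_width: 0.0361
grasp_force: 0.0
```

Emit:
carry_out --increments '[3.6,0,0,3,0,3.6,0,0,1.6,0,3.6,0,0,1.0,0,3.6,0,0,0,0,3.6,0,0,0,0]'

```text
clock: 28.32
eef_pos: [0.4458, -0.1492, 0.0194]
tool_rot: [0.057, 0.998, -0.0, 0.001]
ft_force: [-0.3, -0.3, 0.1]
grip_width: 0.0359
grasp_force: 0.0
```

Emit:
carry_out --increments '[0.8,0,0,0,0,0.8,0,0,0,0,0.8,0,0,0,0,0.8,0,0,0,0,0.8,0,0,0,0]'

```text
clock: 28.95
eef_pos: [0.4459, -0.1489, 0.0196]
tool_rot: [0.056, 0.998, -0.0, 0.001]
ft_force: [-0.4, 0.0, 6.3]
grip_width: 0.013
grasp_force: 59.4
```

```bash
python3 go.py .4475 -.150 .0225 83.5;
```

```text
yaw 83.54 turn 0.001 shift cm -0.18 -0.09 -0.29 t 28.95 pos [ 0.4459 -0.1489  0.0196] w 0.013 gf 59.4 F [-0.4  0.   6.3] q [-0.32  0.39 -0.4   0.78 -0.   -0.21]
```

Emit:
carry_out --increments '[0.8,0,0,-2,0,0.8,0,0,-4,0,0.8,0,0,-3,0,0.8,0,0,0,0.17,0.8,0,0,0,0.17]'

```text
clock: 29.58
eef_pos: [0.4448, -0.1486, 0.1089]
tool_rot: [0.227, 0.974, -0.0, -0.0]
ft_force: [0.0, -0.2, -2.1]
grip_width: 0.0135
grasp_force: 58.6
```

Emit:
carry_out --increments '[0.8,0,0,0,0.17,0.8,0,0,0,0.17,0.8,0,0,0,0.17,0.8,0,0,0,0.17,0.8,0,0,0,0.17]'

```text
clock: 30.2
eef_pos: [0.4443, -0.1484, 0.1082]
tool_rot: [0.608, 0.794, -0.0, -0.001]
ft_force: [0.2, 0.5, -1.5]
grip_width: 0.0133
grasp_force: 58.6
```

Emit:
carry_out --increments '[0.8,0,0,0,0.17,0.8,0,0,0,0.1,0.8,2.2,5,0,0,0.8,2.2,5,0,0,0.8,2.2,5,0,0]'

```text
clock: 30.82
eef_pos: [0.596, -0.0824, 0.1081]
tool_rot: [0.708, 0.706, -0.0, -0.0]
ft_force: [0.1, -1.3, -1.6]
grip_width: 0.0132
grasp_force: 58.9
```

```bash
python3 go.py .598 -.083 .022 0; cat > bk.py <<'E'
from m import *
for n in ["top","side"]:
    c=bot.camera(n)
    print(n,[tuple(np.r_[toW(c,d["xyz"])[0],d["p"]].round(3)) for d in bot.place_of(c,"back1") if d["p"]>.3])
E
python3 bk.py; python3 mm.py top,side .598 -.083 .14 .12 .145 .683 -.19 .12 .006 .013
```

```text
yaw -0.13 turn -0.002 shift cm -0.06 0.2 8.61 t 30.82 pos [ 0.596  -0.0824  0.1081] w 0.0132 gf 58.9 F [ 0.1 -1.3 -1.6] q [-0.14  0.52  0.08  1.14 -0.    1.44]
top [(np.float64(0.55), np.float64(0.091), np.float64(0.001), np.float64(0.78)), (np.float64(0.432), np.float64(0.18), np.float64(0.004), np.float64(0.67)), (np.float64(0.538), np.float64(0.172), np.float64(-0.003), np.float64(0.62)), (np.float64(0.754), np.float64(0.27), np.float64(0.002), np.float64(0.62))]
side [(np.float64(0.542), np.float64(0.088), np.float64(0.002), np.float64(0.73)), (np.float64(0.532), np.float64(0.006), np.float64(0.002), np.float64(0.71)), (np.float64(0.428), np.float64(0.013), np.float64(-0.0), np.float64(0.61)), (np.float64(0.422), np.float64(0.181), np.float64(-0.002), np.float64(0.59)), (np.float64(0.536), np.float64(0.177), np.float64(0.002), np.float64(0.49)), (np.float64(0.75), np.float64(0.262), np.float64(0.003), np.float64(0.48))]
top 35 [595.9342  14.0567  12.4699   8.181   -4.993 ] [0.5953 0.0145 0.1369] -11.808889419129972
top 256 [ 685.7942 -253.7001  169.7043   61.4679    4.5963] [ 0.6941 -0.2592  0.0088] 5.553077844274758
side 638 [591.4614 -88.7028 211.518   42.9688 -81.7428] [ 0.5892 -0.1214  0.1337] -89.66223633962115
side 595 [ 667.8386 -195.611   200.8302  182.9534    3.7365] [ 0.6823 -0.213   0.0086] 76.39141895116516
```

Emit:
carry_out --increments '[0.8,0,0,3,0,0.8,0,0,3,0,0.8,0,0,1.6,0,0.8,0,0,0.8,0,0.8,0,0,0.2,0]'

```text
clock: 31.75
eef_pos: [0.5952, -0.0833, 0.0231]
tool_rot: [0.708, 0.706, 0.0, 0.0]
ft_force: [-1.0, 0.4, -2.6]
grip_width: 0.0134
grasp_force: 59.3
```

Emit:
carry_out --increments '[0.8,0,0,0,0,0.8,0,-0.7,0,0,0.8,0,-0.7,0,0,0.8,0,-0.7,0,0,0.8,0,-0.7,0,0]'

```text
clock: 32.38
eef_pos: [0.5669, -0.083, 0.0231]
tool_rot: [0.708, 0.706, 0.0, 0.0]
ft_force: [0.5, -0.4, -2.0]
grip_width: 0.0134
grasp_force: 59.3
```

Emit:
carry_out --increments '[0.8,0,-0.7,0,0,0.8,0,-0.7,0,0,0.8,0,-0.7,0,0,0.8,0,-0.6,0,0,0.8,0,-0.4,0,0]'

```text
clock: 33.0
eef_pos: [0.5358, -0.0829, 0.0228]
tool_rot: [0.708, 0.706, -0.0, -0.0]
ft_force: [-0.3, 0.9, -1.5]
grip_width: 0.013
grasp_force: 59.3
```

```bash
python3 go.py .538 -.083 .022 0; python3 bk.py
```

```text
yaw -0.11 turn -0.002 shift cm -0.01 0.22 0.08 t 33.0 pos [ 0.5358 -0.0829  0.0228] w 0.013 gf 59.3 F [-0.3  0.9 -1.5] q [-0.15  0.5  -0.2   0.87 -0.    1.42]
top [(np.float64(0.755), np.float64(0.269), np.float64(0.001), np.float64(0.79)), (np.float64(0.539), np.float64(0.171), np.float64(0.0), np.float64(0.72)), (np.float64(0.547), np.float64(0.088), np.float64(0.001), np.float64(0.65)), (np.float64(0.431), np.float64(0.181), np.float64(0.004), np.float64(0.61)), (np.float64(0.434), np.float64(0.014), np.float64(0.004), np.float64(0.5)), (np.float64(0.49), np.float64(0.005), np.float64(0.003), np.float64(0.41))]
side [(np.float64(0.484), np.float64(0.004), np.float64(-0.0), np.float64(0.83)), (np.float64(0.545), np.float64(0.09), np.float64(0.002), np.float64(0.82)), (np.float64(0.43), np.float64(0.015), np.float64(-0.0), np.float64(0.81)), (np.float64(0.534), np.float64(0.173), np.float64(0.003), np.float64(0.79)), (np.float64(0.425), np.float64(0.182), np.float64(-0.007), np.float64(0.51))]
```

Emit:
carry_out --increments '[0.8,0,1,0,0,0.8,0,0,-2,0,0.8,0,0,-4,0,0.8,0,0,-2,0,0.8,0,0,0,-0.17]'

```text
clock: 33.83
eef_pos: [0.549, -0.0832, 0.1053]
tool_rot: [0.643, 0.766, 0.001, 0.002]
ft_force: [0.0, 0.5, -2.9]
grip_width: 0.0132
grasp_force: 59.3
```

Emit:
carry_out --increments '[0.8,0,0,0,-0.17,0.8,0,0,0,-0.17,0.8,0,0,0,-0.17,0.8,0,0,0,-0.17,0.8,0,0,0,-0.17]'

```text
clock: 34.45
eef_pos: [0.5471, -0.0829, 0.1028]
tool_rot: [0.27, 0.963, 0.0, 0.0]
ft_force: [-0.3, -0.0, -1.4]
grip_width: 0.013
grasp_force: 59.3
```

Emit:
carry_out --increments '[0.8,0,0,0,-0.17,0.8,0,0,0,-0.17,0.8,0,0,0,-0.17,0.8,0,0,0,-0.025,0.8,0,0,0,0]'

```text
clock: 35.08
eef_pos: [0.5466, -0.0829, 0.1027]
tool_rot: [0.01, 1.0, -0.0, 0.0]
ft_force: [0.5, 0.1, -0.9]
grip_width: 0.0132
grasp_force: 59.2
```

```bash
python3 go.py .492 -.06 .0215 89; cat > tr.py <<'E'
from m import *
c=bot.camera("top"); W=cloud(c).reshape(-1,3)
P=W[(W[:,2]>.011)&(W[:,2]<.019)&(W[:,1]>.19)&(W[:,1]<.45)&(W[:,0]>.3)&(W[:,0]<.68)]
print(len(P),rect(P)); 
for y in (.22,.24,.27,.30,.34,.38):
    q=P[abs(P[:,1]-y)<.01]; 
    a=q[q[:,0]<.5,0]; b=q[q[:,0]>.5,0]; print(y,np.median(a) if len(a) else None,np.median(b) if len(b) else None)
for x in (.42,.5,.58):
    q=P[(abs(P[:,0]-x)<.02)]; print(x,np.median(q[:,1]) if len(q) else None)
print([(d["p"],toW(c,d["xyz"])[0]) for d in bot.place_of(c,"tray_mouth")[:1]])
E
python3 tr.py
```

```text
yaw 88.87 turn -0.002 shift cm 5.5 2.19 8.12 t 35.08 pos [ 0.5466 -0.0829  0.1027] w 0.0132 gf 59.2 F [ 0.5  0.1 -0.9] q [-0.15  0.43 -0.07  1.07 -0.   -0.13]
1099 [497.1446 301.1697 322.341  222.2247  -0.1884]
0.22 0.3422789894513093 0.6513674348393854
0.24 0.3566172716112574 0.6381870281448974
0.27 0.36683633359557044 0.6300368842455395
0.3 0.3653748880659312 0.6283095838436379
0.34 0.36604848110570415 0.6270678552214419
0.38 0.3668429004410582 0.6288856229237337
0.42 0.4082869940060103
0.5 0.40794200008847303
0.58 0.4079587059937717
[(0.67, array([0.4967, 0.2585, 0.0017]))]
```

Emit:
carry_out --increments '[0.8,2.7,1.1,0,-0.02,0.8,2.7,1.1,0,0,0.8,0,0,3,0,0.8,0,0,3,0,0.8,0,0,1.2,0]'

```text
clock: 35.8
eef_pos: [0.4912, -0.0603, 0.0295]
tool_rot: [-0.001, 1.0, 0.0, -0.001]
ft_force: [-0.2, 0.4, -1.6]
grip_width: 0.0127
grasp_force: 59.3
```

Emit:
carry_out --increments '[0.8,0,0,0.9,0,0.8,0,0,0.1,0,0.8,0,0,0,0,0.8,0,0,0,0,0.8,0,0.5,0,0]'

```text
clock: 36.42
eef_pos: [0.4928, -0.0556, 0.0213]
tool_rot: [-0.001, 1.0, -0.0, 0.001]
ft_force: [-0.2, -0.1, -2.2]
grip_width: 0.0133
grasp_force: 59.3
```

```bash
python3 go.py .492 .08 .0205 90; python3 bk.py;  python3 mm.py side .492 -.055 .14 .04 .06
```

```text
yaw 90.09 turn 0.001 shift cm 0.08 13.56 0.08 t 36.42 pos [ 0.4928 -0.0556  0.0213] w 0.0133 gf 59.3 F [-0.2 -0.1 -2.2] q [-0.11  0.43 -0.33  0.81  0.   -0.11]
top [(np.float64(0.537), np.float64(0.169), np.float64(-0.001), np.float64(0.8)), (np.float64(0.431), np.float64(0.182), np.float64(0.002), np.float64(0.77)), (np.float64(0.547), np.float64(0.093), np.float64(0.0), np.float64(0.61)), (np.float64(0.752), np.float64(0.267), np.float64(0.002), np.float64(0.59))]
side [(np.float64(0.431), np.float64(0.012), np.float64(-0.001), np.float64(0.77)), (np.float64(0.422), np.float64(0.179), np.float64(-0.007), np.float64(0.71)), (np.float64(0.484), np.float64(0.005), np.float64(0.001), np.float64(0.63)), (np.float64(0.536), np.float64(0.175), np.float64(0.003), np.float64(0.5)), (np.float64(0.749), np.float64(0.265), np.float64(0.0), np.float64(0.44))]
side 634 [493.1055 -62.1132 210.5481  35.4002  -2.0745] [ 0.4855 -0.0604  0.0482] -0.0664328098210904
```

Emit:
carry_out --increments '[0.8,0,1,0.1,0,0.8,0,1,0,0,0.8,0,1,0,0,0.8,0,1,0,0,0.8,0,1,0,0]'

```text
clock: 37.3
eef_pos: [0.4922, -0.0047, 0.0198]
tool_rot: [-0.001, 1.0, -0.0, -0.0]
ft_force: [-0.0, -1.4, -1.3]
grip_width: 0.0134
grasp_force: 59.3
```

Emit:
carry_out --increments '[0.8,0,1,0,0,0.8,0,1,0,0,0.8,0,1,0,0,0.8,0,1,0,0,0.8,0,1,0,0]'

```text
clock: 37.92
eef_pos: [0.4922, 0.045, 0.0198]
tool_rot: [-0.001, 1.0, -0.0, -0.0]
ft_force: [-0.0, -1.2, -0.7]
grip_width: 0.0137
grasp_force: 59.3
```

Emit:
carry_out --increments '[0.8,0,1,0,0,0.8,0,1,0,0,0.8,0,1,0,0,0.8,0,1,0,0,0.8,0,0.6,0,0]'

```text
clock: 38.55
eef_pos: [0.4921, 0.091, 0.0198]
tool_rot: [-0.001, 1.0, -0.0, 0.0]
ft_force: [-0.0, -3.7, -0.7]
grip_width: 0.0128
grasp_force: 59.4
```

```bash
python3 go.py .492 .252 .0205 90; python3 bk.py;  python3 mm.py side .492 .085 .14 .04 .06;python3 s.py top sw 230 215 110
```

```text
yaw 90.15 turn 0.003 shift cm 0.01 16.1 -0.07 t 38.55 pos [0.4921 0.091  0.0198] w 0.0128 gf 59.4 F [-0.  -3.7 -0.7] q [ 0.18  0.44 -0.32  0.82 -0.    0.18]
top [(np.float64(0.75), np.float64(0.271), np.float64(-0.001), np.float64(0.92))]
side [(np.float64(0.457), np.float64(-0.223), np.float64(0.007), np.float64(0.72)), (np.float64(0.746), np.float64(0.263), np.float64(0.002), np.float64(0.63)), (np.float64(0.488), np.float64(0.141), np.float64(0.002), np.float64(0.56)), (np.float64(0.42), np.float64(0.196), np.float64(-0.003), np.float64(0.54)), (np.float64(0.43), np.float64(0.142), np.float64(-0.001), np.float64(0.41))]
side 510 [493.0831  85.1324 207.0989  35.0547  -3.527 ] [0.4878 0.0861 0.0473] 0.14096858564314324
```

View pics/sw.png

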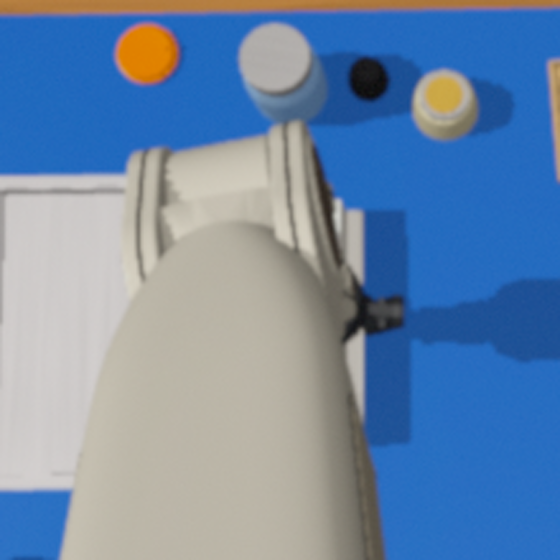

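Emit:
carry_out --increments '[0.8,0,0.9,0,0,0.8,0,0.9,0,0,0.8,0,0.9,0,0,0.8,0,0.9,0,0,0.8,0,0.9,0,0]'

```text
clock: 39.48
eef_pos: [0.4919, 0.1362, 0.0198]
tool_rot: [-0.001, 1.0, -0.0, -0.0]
ft_force: [-0.0, -2.4, -0.8]
grip_width: 0.0128
grasp_force: 59.4
```

Emit:
carry_out --increments '[0.8,0,0.9,0,0,0.8,0,0.9,0,0,0.8,0,0.9,0,0,0.8,0,0.9,0,0,0.8,0,0.9,0,0]'

```text
clock: 40.1
eef_pos: [0.4918, 0.1811, 0.0198]
tool_rot: [-0.001, 1.0, -0.0, -0.0]
ft_force: [0.8, -2.4, -1.2]
grip_width: 0.0131
grasp_force: 59.4
```

Emit:
carry_out --increments '[0.8,0,0.7,0,0,0.8,0,0.7,0,0,0.8,0,0.7,0,0,0.8,0,0.6,0,0,0.8,0,0.6,0,0]'

```text
clock: 40.72
eef_pos: [0.4917, 0.2138, 0.0198]
tool_rot: [-0.001, 1.0, -0.0, -0.0]
ft_force: [-0.4, -2.9, -0.7]
grip_width: 0.013
grasp_force: 59.4
```

```bash
python3 go.py .492 .252 .0205 90; python3 bk.py;  python3 s.py side sw2 300 180 100
```

```text
yaw 90.12 turn 0.002 shift cm -0.03 3.82 -0.07 t 40.73 pos [0.4917 0.2138 0.0198] w 0.013 gf 59.4 F [-0.4 -2.9 -0.7] q [ 0.41  0.5  -0.22  0.86 -0.    0.41]
top [(np.float64(0.435), np.float64(0.263), np.float64(0.0), np.float64(0.6)), (np.float64(0.754), np.float64(0.266), np.float64(0.001), np.float64(0.57)), (np.float64(0.549), np.float64(0.266), np.float64(0.001), np.float64(0.54)), (np.float64(0.49), np.float64(0.262), np.float64(0.002), np.float64(0.47)), (np.float64(0.498), np.float64(0.211), np.float64(0.027), np.float64(0.41))]
side [(np.float64(0.402), np.float64(0.311), np.float64(-0.005), np.float64(0.51)), (np.float64(0.432), np.float64(0.264), np.float64(-0.001), np.float64(0.48)), (np.float64(0.749), np.float64(0.263), np.float64(0.002), np.float64(0.47)), (np.float64(0.52), np.float64(0.312), np.float64(-0.001), np.float64(0.36))]
```

View pics/sw2.png

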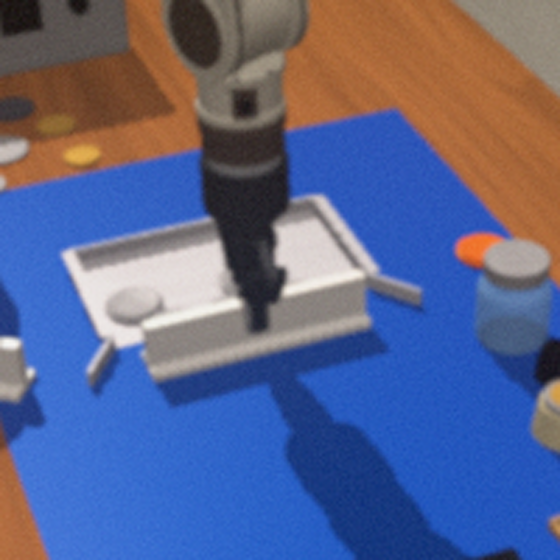

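Emit:
carry_out --increments '[0.8,0,0.6,0,0,0.8,0,0.6,0,0,0.8,0,0.6,0,0,0.8,0,0.6,0,0,0.8,0,0.6,0,0]'

```text
clock: 41.6
eef_pos: [0.4919, 0.2439, 0.0198]
tool_rot: [-0.001, 1.0, -0.0, 0.0]
ft_force: [1.0, -2.4, -1.3]
grip_width: 0.0129
grasp_force: 59.4
```

Emit:
carry_out --increments '[0.8,0,0.5,0,0,0.8,0,0.5,0,0,0.8,0,0.4,0,0,0.8,0,0.2,0,0,0.8,0,0,0,0]'

```text
clock: 42.22
eef_pos: [0.4917, 0.26, 0.0198]
tool_rot: [-0.001, 1.0, 0.0, -0.0]
ft_force: [0.9, -0.4, -2.2]
grip_width: 0.0129
grasp_force: 59.3
```

Emit:
carry_out --increments '[0.8,0,-1,0,0,0.8,0,-2,0,0,0.8,0,-4,0,0,0.8,0,-2,-2,0,0.8,0,-2,-2,0]'

```text
clock: 42.85
eef_pos: [0.4909, 0.1472, 0.0599]
tool_rot: [-0.0, 1.0, -0.0, -0.001]
ft_force: [0.8, 0.2, -1.7]
grip_width: 0.0131
grasp_force: 59.2
```

Emit:
carry_out --increments '[0.8,0,-5,-2,0,0.8,0,-5,-2,0,0.8,0,-5,0,0,0.8,0,-5,0,0,0.8,0,-5,0,0]'

```text
clock: 43.48
eef_pos: [0.4912, -0.1029, 0.0999]
tool_rot: [-0.001, 1.0, 0.0, -0.0]
ft_force: [0.1, -0.4, -1.2]
grip_width: 0.0129
grasp_force: 59.3
```

```bash
python3 go.py .4459 -.149 .03 83.5; python3 bk.py;  python3 s.py top sw3 190 230 110
```

```text
yaw 90.07 turn 0.115 shift cm 3.98 -5.09 6.99 t 43.48 pos [ 0.4912 -0.1029  0.0999] w 0.0129 gf 59.3 F [ 0.1 -0.4 -1.2] q [-0.21  0.34 -0.22  1.01  0.   -0.21]
top [(np.float64(0.438), np.float64(0.308), np.float64(0.002), np.float64(0.97)), (np.float64(0.554), np.float64(0.309), np.float64(-0.001), np.float64(0.92)), (np.float64(0.405), np.float64(0.346), np.float64(0.003), np.float64(0.83)), (np.float64(0.496), np.float64(0.307), np.float64(0.001), np.float64(0.8)), (np.float64(0.526), np.float64(0.352), np.float64(-0.002), np.float64(0.67)), (np.float64(0.754), np.float64(0.27), np.float64(-0.0), np.float64(0.61))]
side [(np.float64(0.548), np.float64(0.309), np.float64(0.002), np.float64(0.72)), (np.float64(0.749), np.float64(0.265), np.float64(0.003), np.float64(0.62)), (np.float64(0.527), np.float64(0.356), np.float64(0.002), np.float64(0.58)), (np.float64(0.438), np.float64(0.308), np.float64(0.0), np.float64(0.54)), (np.float64(0.491), np.float64(0.31), np.float64(0.003), np.float64(0.51)), (np.float64(0.396), np.float64(0.347), np.float64(-0.003), np.float64(0.48)), (np.float64(0.453), np.float64(-0.342), np.float64(-0.0), np.float64(0.45))]
```

View pics/sw3.png

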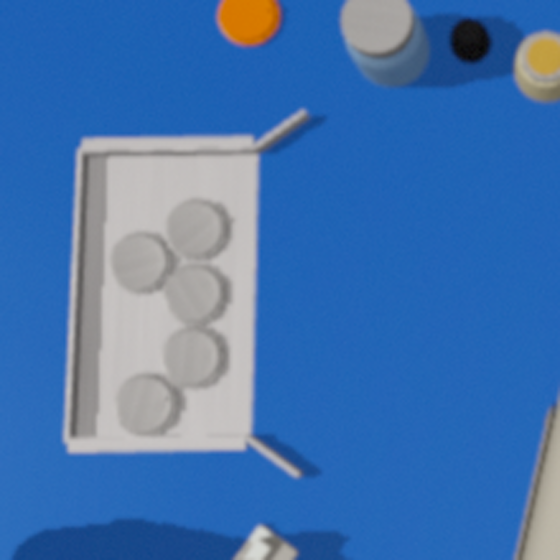

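All five backs lie flat inside the tray, at about pixels (197,228), (142,262), (196,294), (195,356) and (149,404) in the crop. Next I'll put the bar back on the mat.

Emit:
carry_out --increments '[0.8,0,0,0,0.115,0.8,2,-2.5,0,0,0.8,2,-2.5,0,0,0.8,0,0,3,0,0.8,0,0,3,0]'

```text
clock: 44.35
eef_pos: [0.4472, -0.1448, 0.0397]
tool_rot: [0.056, 0.998, 0.0, 0.001]
ft_force: [0.3, 0.4, -1.9]
grip_width: 0.0132
grasp_force: 59.7
```

Emit:
carry_out --increments '[0.8,0,0,1,0,0.8,0,0,0.4,0,0.8,0,0,0.3,0,0.8,0,0,0.2,0,0.8,0,0,0,0]'

```text
clock: 44.98
eef_pos: [0.4475, -0.1458, 0.0212]
tool_rot: [0.056, 0.998, -0.0, 0.0]
ft_force: [0.6, 0.5, -1.3]
grip_width: 0.0133
grasp_force: 59.5
```

```bash
python3 go.py .4459 -.149 .0196 83.5
```

```text
yaw 83.54 turn 0.001 shift cm 0.12 -0.34 0.16 t 44.98 pos [ 0.4475 -0.1458  0.0212] w 0.0133 gf 59.5 F [ 0.6  0.5 -1.3] q [-0.31  0.39 -0.39  0.79 -0.   -0.2 ]
```

Emit:
carry_out --increments '[0.8,0.1,-0.3,0,0,0.8,0,0,0.15,0,3.6,0,0,0,0,3.6,0,0,0,0,3.6,0,0,0,0]'

```text
clock: 45.6
eef_pos: [0.4459, -0.1486, 0.0194]
tool_rot: [0.056, 0.998, -0.0, 0.0]
ft_force: [0.1, -0.6, -0.8]
grip_width: 0.036
grasp_force: 0.0
```

Emit:
carry_out --increments '[3.6,0,0,-3,0,3.6,0,0,-5,0,5,0,0,-5,0,7,0,0,-2,0,7.8,0,0,0,0.18]'

```text
clock: 46.22
eef_pos: [0.4474, -0.149, 0.1718]
tool_rot: [0.148, 0.989, -0.0, 0.003]
ft_force: [0.1, 0.3, 0.0]
grip_width: 0.0779
grasp_force: 0.0
```

Emit:
carry_out --increments '[7.8,0,0,0,0.18,7.8,0,0,0,0.18,7.8,0,0,0,0.01,7.8,0,0,0,0,7.8,0,0,0,0]'

```text
clock: 46.85
eef_pos: [0.4458, -0.1485, 0.1693]
tool_rot: [0.325, 0.946, -0.0, -0.0]
ft_force: [-0.7, 0.8, 0.1]
grip_width: 0.0777
grasp_force: 0.0
```

```bash
python3 go.py .5265 -.404 .05 52; python3 - <<'E'
from m import *
for n in ["top","side"]:
    c=bot.camera(n); W=cloud(c)
    for d in bot.regions_of(c,"tin_c")[:1]:
        P=W[d["mask"]]; P=P[(P[:,2]>.026)&(P[:,2]<.045)]; print(n,d["p"],rect(P),P.mean(0))
    for o in ["pin","bar_c","toolmat_c","tin_c"]:
        print(o,[(round(d["p"],2),toW(c,d["xyz"])[0].round(3)) for d in bot.place_of(c,o)[:2]])
    P=near(W,.683,-.19,.14,.006,.013); h=P[(P[:,1]<-.10)]; 
    for nm,q in (("x",P[:,0]),("y",P[:,1])):
        hh,e=np.histogram(q,bins=np.arange(q.min(),q.max(),.004)); print(nm,[(round(e[i],3),hh[i]) for i in np.argsort(-hh)[:5]])
    print(n,"barrect",rect(near(W,.448,-.15,.13,.044,.06)))
E
```

```text
yaw 52.11 turn 0.002 shift cm -22.09 -15.16 11.93 t 46.85 pos [ 0.4458 -0.1485  0.1693] w 0.0777 gf 0.0 F [-0.7  0.8  0.1] q [-0.32  0.22 -0.19  1.16 -0.    0.34]
pin []
bar_c [(0.89, array([ 0.45 , -0.153,  0.026])), (0.6, array([0.197, 0.292, 0.024]))]
toolmat_c [(0.49, array([ 0.711,  0.135, -0.001]))]
tin_c [(0.58, array([ 0.528, -0.401,  0.015]))]
x [(np.float64(0.738), np.int64(65)), (np.float64(0.734), np.int64(52)), (np.float64(0.742), np.int64(43)), (np.float64(0.626), np.int64(39)), (np.float64(0.63), np.int64(28))]
y [(np.float64(-0.107), np.int64(38)), (np.float64(-0.131), np.int64(24)), (np.float64(-0.279), np.int64(23)), (np.float64(-0.111), np.int64(23)), (np.float64(-0.283), np.int64(22))]
top barrect [ 481.8815 -150.7444  147.0815   13.2578   -8.277 ]
side 0.92 [ 525.7344 -405.8051  129.7888   66.0854  -37.8583] [ 0.5267 -0.4083  0.0327]
pin [(0.71, array([ 0.696, -0.008, -0.002])), (0.59, array([ 0.517, -0.386,  0.01 ]))]
bar_c [(0.89, array([0.196, 0.29 , 0.023])), (0.85, array([ 0.451, -0.151,  0.025]))]
toolmat_c [(0.97, array([ 0.468, -0.192, -0.002]))]
tin_c [(0.61, array([ 0.527, -0.407,  0.013]))]
x [(np.float64(0.735), np.int64(70)), (np.float64(0.627), np.int64(63)), (np.float64(0.631), np.int64(55)), (np.float64(0.739), np.int64(51)), (np.float64(0.623), np.int64(39))]
y [(np.float64(-0.283), np.int64(58)), (np.float64(-0.287), np.int64(49)), (np.float64(-0.107), np.int64(48)), (np.float64(-0.111), np.int64(43)), (np.float64(-0.219), np.int64(41))]
side barrect [ 447.5432 -151.2406  207.5041   18.6165   -6.283 ]
```

Emit:
carry_out --increments '[7.8,-4.42,-3.03,0,0,7.8,-4.42,-3.03,0,0,7.8,-4.42,-3.03,0,0,7.8,-4.42,-3.03,0,0,7.8,-4.4,-3.0,0,0]'

```text
clock: 48.08
eef_pos: [0.5272, -0.4053, 0.1692]
tool_rot: [0.325, 0.946, 0.0, 0.0]
ft_force: [1.3, -0.1, 0.6]
grip_width: 0.0779
grasp_force: 0.0
```

Emit:
carry_out --increments '[7.8,0,0,5,0,7.8,0,0,4,0,7.8,0,0,2,0,7.8,0,0,0,0,7.8,0,0,0,0]'

```text
clock: 48.7
eef_pos: [0.5275, -0.4041, 0.0604]
tool_rot: [0.325, 0.946, -0.0, 0.001]
ft_force: [0.2, 0.1, 1.0]
grip_width: 0.0777
grasp_force: 0.0
```

```bash
python3 go.py .5265 -.4045 .010 52
```

```text
yaw 52.03 turn 0.0 shift cm 0.05 -0.09 5.04 t 48.7 pos [ 0.5275 -0.4041  0.0604] w 0.0777 gf 0.0 F [0.2 0.1 1. ] q [-0.65  0.67  0.23  1.12 -0.    0.01]
```

Emit:
carry_out --increments '[7.8,0,-0.1,2.5,0,7.8,0,0,1.6,0,7.8,0,0,0.9,0,7.8,0,0,0,0,5.8,0,0,0,0]'

```text
clock: 49.32
eef_pos: [0.5268, -0.4047, 0.0101]
tool_rot: [0.325, 0.946, -0.0, 0.001]
ft_force: [0.2, 0.2, 7.0]
grip_width: 0.0618
grasp_force: 6.6
```

Emit:
carry_out --increments '[5.8,0,0,0,0,5.8,0,0,0,0,5.8,0,0,0,0,5.8,0,0,0,0,5.8,0,0,0,0]'

```text
clock: 49.95
eef_pos: [0.5269, -0.405, 0.0105]
tool_rot: [0.325, 0.946, -0.0, 0.001]
ft_force: [0.4, -0.0, 4.8]
grip_width: 0.0611
grasp_force: 68.3
```

Emit:
carry_out --increments '[5.8,0,0,-0.6,0,5.8,-1,0,0,0,5.8,-1.5,0,0,0,5.8,0,0,-2,0,5.8,0,0,-2,0]'

```text
clock: 50.58
eef_pos: [0.5458, -0.4197, 0.0542]
tool_rot: [0.325, 0.946, 0.0, -0.001]
ft_force: [0.5, -1.0, -1.4]
grip_width: 0.0609
grasp_force: 67.6
```

Emit:
carry_out --increments '[5.8,0,0,-3,0,5.8,0,0,-2,0,5.8,0,0,0,0,5.8,0,0,0,0,5.8,0,0,0,0]'

```text
clock: 51.2
eef_pos: [0.5451, -0.4192, 0.1033]
tool_rot: [0.325, 0.946, 0.001, -0.002]
ft_force: [0.1, 0.0, -1.4]
grip_width: 0.0609
grasp_force: 67.7
```

```bash
python3 go.py .681 -.192 .05 3.5
```

```text
yaw 52.02 turn 0.847 shift cm 21.84 14.95 5.33 t 51.2 pos [ 0.5451 -0.4192  0.1033] w 0.0609 gf 67.7 F [ 0.1  0.  -1.4] q [-0.66  0.69  0.38  1.26  0.    0.01]
```

Emit:
carry_out --increments '[5.8,0,0,0,0.12,5.8,0,0,0,0.12,5.8,0,0,0,0.12,5.8,0,0,0,0.12,5.8,0,0,0,0.12]'

```text
clock: 51.82
eef_pos: [0.5453, -0.4194, 0.1039]
tool_rot: [0.592, 0.806, 0.0, -0.001]
ft_force: [-0.5, 0.0, -1.3]
grip_width: 0.0609
grasp_force: 67.6
```

Emit:
carry_out --increments '[5.8,0,0,0,0.13,5.8,0,0,0,0.117,5.8,1.8,1.2,0,0,5.8,3,2,0,0,5.8,3,2,0,0]'

```text
clock: 52.45
eef_pos: [0.5935, -0.3367, 0.1045]
tool_rot: [0.685, 0.729, 0.0, -0.001]
ft_force: [0.8, -0.3, -1.2]
grip_width: 0.0607
grasp_force: 67.6
```

Emit:
carry_out --increments '[5.8,3,2,0,0,5.8,3,2,0,0,5.8,3,2,0,0,5.8,3,2,0,0,5.8,2,1.7,0,0]'

```text
clock: 53.08
eef_pos: [0.682, -0.1901, 0.1047]
tool_rot: [0.684, 0.73, -0.0, -0.001]
ft_force: [-0.3, -0.4, -2.1]
grip_width: 0.0603
grasp_force: 67.6
```

Emit:
carry_out --increments '[5.8,0,0,2,0,5.8,0,0,2,0,5.8,0,0,1,0,5.8,0,0,0,0,5.8,0,0,0,0]'

```text
clock: 53.7
eef_pos: [0.682, -0.1934, 0.0562]
tool_rot: [0.685, 0.728, 0.0, 0.001]
ft_force: [-0.5, 0.8, -1.8]
grip_width: 0.0607
grasp_force: 67.7
```

```bash
python3 go.py .681 -.192 .014 3.5; python3 s.py top tb 370 155 80
```

```text
yaw 3.49 turn -0.0 shift cm 0.15 -0.09 4.22 t 53.7 pos [ 0.682  -0.1934  0.0562] w 0.0607 gf 67.7 F [-0.5  0.8 -1.8] q [-0.28  0.76  0.39  1.19 -0.    1.23]
```

View pics/tb.png

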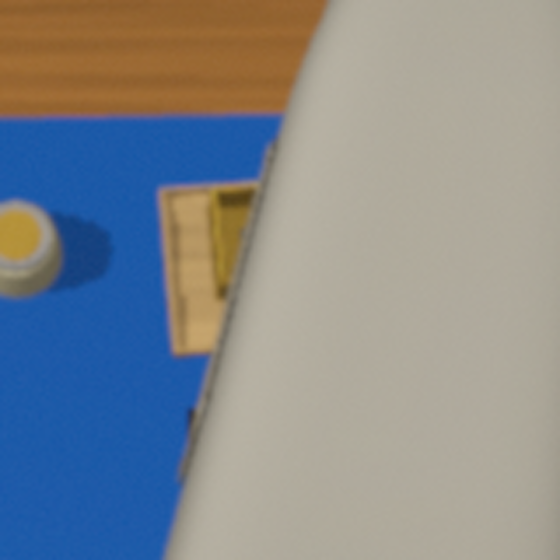

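```bash
python3 - <<'E'
from m import *
c=bot.camera("side"); W=cloud(c)
P=near(W,.682,-.193,.12,.065,.09); print(len(P),rect(P))
P=near(W,.683,-.195,.14,.007,.0135)
for nm,i in (("x",0),("y",1)):
    q=P[:,i]; print(nm,np.percentile(q,[2,5,50,95,98]))
b=dict(np.load("top0.npz")); V=cloud(b); m=near(V,.683,-.195,.125,.006,.0135)
P=m; P=P[(P[:,0]>.615)&(P[:,0]<.75)&(P[:,1]<-.09)&(P[:,1]>-.3)]
print("tray0",rect(P),np.percentile(P[:,0],[1,99]),np.percentile(P[:,1],[1,99]))
b=dict(np.load("side0.npz")); V=cloud(b); P=near(V,.683,-.195,.125,.006,.0135)
P=P[(P[:,0]>.615)&(P[:,0]<.75)&(P[:,1]<-.09)&(P[:,1]>-.3)]
print("tray0",rect(P),np.percentile(P[:,0],[1,99]),np.percentile(P[:,1],[1,99]))
E
```

```text
688 [ 680.3787 -196.5315  129.3592   89.229   -88.7423]
x [0.547  0.5519 0.634  0.7417 0.7425]
y [-0.2856 -0.2847 -0.2343 -0.1086 -0.1061]
tray0 [ 683.7549 -194.7357  202.9673  127.8003   89.9267] [0.6276 0.7451] [-0.283  -0.1021]
tray0 [ 683.5638 -194.0005  184.1842  117.0469  -87.2237] [0.6235 0.7428] [-0.2856 -0.1059]
```

Emit:
carry_out --increments '[5.8,0,0.1,2,0,5.8,0,0,1.2,0,5.8,0,0,0.6,0,5.8,0,0,0.3,0,5.8,0,0,0.2,0]'

```text
clock: 54.42
eef_pos: [0.6825, -0.1931, 0.0135]
tool_rot: [0.685, 0.728, 0.0, 0.0]
ft_force: [-4.5, 1.6, 9.0]
grip_width: 0.0605
grasp_force: 68.9
```

Emit:
carry_out --increments '[5.8,0,0,0,0,5.8,0,0,0,0,5.8,0,0,0,0,5.8,0,0,0,0,5.8,0,0,0,0]'

```text
clock: 55.05
eef_pos: [0.6826, -0.1931, 0.0135]
tool_rot: [0.685, 0.728, 0.0, 0.0]
ft_force: [-2.9, 0.2, 5.6]
grip_width: 0.0609
grasp_force: 68.5
```

Emit:
carry_out --increments '[7.2,0,0,0,0,7.2,0,0,0,0,7.2,0,0,0,0,7.2,0,0,-1,0,7.2,0,0,-2,0]'

```text
clock: 55.68
eef_pos: [0.6816, -0.1928, 0.0418]
tool_rot: [0.685, 0.728, -0.001, -0.001]
ft_force: [-0.8, -0.1, 0.2]
grip_width: 0.0721
grasp_force: 0.0
```

Emit:
carry_out --increments '[7.2,0,0,-5,0,7.2,0,0,-5,0,7.2,0,0,-4,0,7.2,0,-6,0,0,7.2,0,-6,0,0]'

```text
clock: 56.3
eef_pos: [0.5627, -0.2007, 0.1835]
tool_rot: [0.685, 0.729, 0.001, 0.002]
ft_force: [-0.6, -1.0, 0.7]
grip_width: 0.0721
grasp_force: 0.0
```

Emit:
carry_out --increments '[7.2,0,-6,0,0,7.2,0,-6,0,0,7.2,0,-6,0,0,7.2,0,-2,0,0,7.2,0,0,0,0]'

```text
clock: 56.92
eef_pos: [0.3621, -0.2128, 0.1834]
tool_rot: [0.686, 0.728, 0.0, 0.001]
ft_force: [0.0, -0.5, -0.5]
grip_width: 0.072
grasp_force: 0.0
```

```bash
python3 bk.py; python3 s.py side end; python3 s.py top endt; python3 - <<'E'
from m import *
for n in ["top","side"]:
    c=bot.camera(n); W=cloud(c)
    print(n,"tin",rect(near(W,.68,-.195,.1,.03,.055)),"tray")
    for o in ["jar","loupe","holder","punch_grip","punch_tip","bar_c","toolmat_c"]:
        print(o,[(round(d["p"],2),toW(c,d["xyz"])[0].round(3)) for d in bot.place_of(c,o)[:2]])
E
```

```text
top [(np.float64(0.493), np.float64(0.31), np.float64(0.003), np.float64(0.95)), (np.float64(0.554), np.float64(0.311), np.float64(-0.001), np.float64(0.78)), (np.float64(0.527), np.float64(0.354), np.float64(-0.002), np.float64(0.63)), (np.float64(0.406), np.float64(0.347), np.float64(0.003), np.float64(0.63)), (np.float64(0.753), np.float64(0.268), np.float64(0.003), np.float64(0.63)), (np.float64(0.439), np.float64(0.306), np.float64(-0.0), np.float64(0.62))]
side [(np.float64(0.395), np.float64(0.345), np.float64(-0.003), np.float64(0.6)), (np.float64(0.747), np.float64(0.266), np.float64(0.003), np.float64(0.56)), (np.float64(0.437), np.float64(0.309), np.float64(0.002), np.float64(0.5))]
top tin [ 684.5518 -192.9987  130.3806   63.7     -86.3205] tray
jar [(0.88, array([0.712, 0.138, 0.   ]))]
loupe [(0.52, array([0.721, 0.066, 0.001]))]
holder [(0.89, array([ 0.697, -0.001, -0.004]))]
punch_grip [(0.96, array([ 0.457, -0.215,  0.006]))]
punch_tip [(0.75, array([ 0.586, -0.219,  0.008])), (0.53, array([ 0.693, -0.176,  0.009]))]
bar_c [(0.97, array([0.2  , 0.296, 0.026])), (0.7, array([0.405, 0.345, 0.003]))]
toolmat_c [(0.69, array([ 0.468, -0.187, -0.001])), (0.55, array([0.407, 0.342, 0.002]))]
side tin [ 680.9713 -194.4942  133.0522   65.8809  -87.3611] tray
jar [(0.87, array([0.709, 0.135, 0.002])), (0.66, array([ 0.697, -0.006, -0.001]))]
loupe [(0.51, array([ 0.719,  0.063, -0.003]))]
holder [(0.8, array([ 0.694, -0.01 , -0.003]))]
punch_grip [(0.65, array([ 0.458, -0.224,  0.009]))]
punch_tip [(0.72, array([ 0.585, -0.216,  0.007])), (0.24, array([ 0.719,  0.064, -0.001]))]
bar_c [(0.62, array([ 0.453, -0.15 ,  0.023])), (0.56, array([0.199, 0.29 , 0.026]))]
toolmat_c [(0.8, array([ 0.463, -0.191, -0.002]))]
```

View pics/end.png

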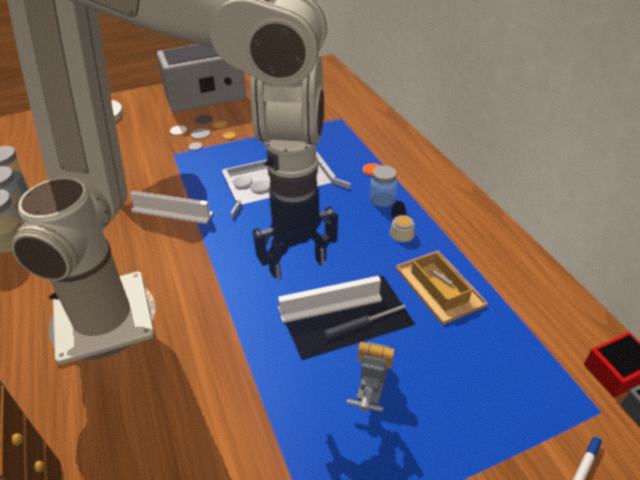

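View pics/endt.png

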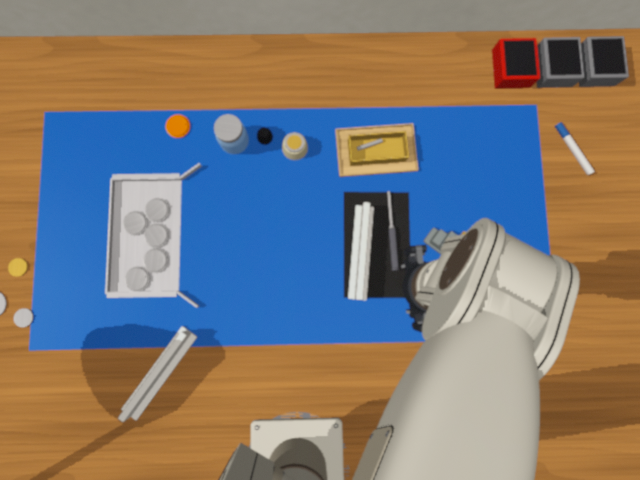

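The final views show the tin with the pin in it in the job tray (370,145), both tools on the mat (362,252 and 392,235), the five backs in the cleaning tray, and the bystanders where they were. I'll hand it in now.

```bash
python3 -c "
from workcell import bot
print(bot.job_done())"
```

```text
the job is handed in; nothing more can be done
None
```

The job is done and handed in at about 57 s on the robot's clock. The final pictures show the pin in the tin in the job tray, all five backs flat inside the cleaning tray, both tools on the mat, and the bystanders unmoved; the hand-in returned no verdict.

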